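# Turn the capstan flywheel notch-up and lock it

### The job

Turn the flywheel on the service stand until the orange-flanked notch, which starts out of sight in the lower half, stands at the very top. Then lay the red lock bar level into the stand's two forks with its tooth fully home in the notch, and let go. Leave the screwdriver, tape reel, jar and meter where they are.

Things in the scene. Friction and masses are not known exactly. Their poses are not given: they have to be found in the camera images.
- stand: Service stand, fixed to the bench. Origin: centre of the underside of its grey base plate (230 x 110 x 12 mm in x, y, z). Holds the flywheel, which turns in the stand's x-z plane. Two blue side guards (150 mm long in x, outer faces at y = +-24 mm) hide the wheel below 114 mm above the bench; nothing stands beside the wheel above them.
- axle (a point): Centre of the flywheel, 100 mm above the stand's origin; axle along the stand's y. Turns endlessly, stiff (about 1.6 N at the rim), stays where left. Wheel radius 75 mm; rim 22 mm thick along y, 20 mm deep radially (55 to 75 mm), the web inside it 12 mm thick. The upper rim can be pinched from above across its faces, led along its arc, let go and retaken; an upright grip loses some 15 % to slip.
- notch (a point): Mouth of the only notch in the rim, mid-thickness, 75 mm from the axle; moves with the wheel. Notch 18 mm wide, 16 mm deep, open across the whole rim, flanked by two orange blocks. Starts in the lower half. On top it lies straight above the axle, 175 mm above the bench. Use its position, not its orientation.
- fork_a (a point): Middle of one post's flat top, 181 mm above the bench, at x = +90 mm of the stand, y = 0. Grey post, 12 mm in x, 30 mm in y. The bar's end lies on it between two steel prongs 20 mm apart inside, flaring outward, their tips 24 mm above this point.
- fork_b (a point): The same on the other post, at x = -90 mm of the stand.
- lockbar_grip (a point): Centre of the black grip block (60 x 20 x 36 mm in x, y, z; grasp across the 20 mm) on the loose red lock bar, 0.2 to 0.4 kg; x along the bar, z up; 52 mm above the bench as it stands. Same either way round. Home: this point straight above the axle, 213 mm above the bench, the bar along the stand's x; with the tooth riding on the rim it is about 12 mm higher.
- tooth (a point): Tip of the steel tooth under the lock bar's middle, 50 mm below the grip centre. Tooth 12 mm in x, 20 mm in y, round nose, 18 mm long below the bar. Bar 200 x 14 x 14 mm, its underside 32 mm below the grip centre. Two red cross feet at x = +-77 mm (8 mm in x, 40 mm in y) reach 20 mm below the underside; home, they sit just inside the posts and the tooth is 12 mm deep in the notch.
- screwdriver: Bystander: screwdriver with green handle, 170 mm long, lying on the bench; do not disturb.
- reel: Bystander: full tape reel lying flat, 130 mm diameter, 19 mm high, origin under its centre; do not disturb.
- jar: Bystander: amber jar, 64 mm diameter, 75 mm high, origin under its centre; do not disturb.
- meter: Bystander: grey box meter 90 x 130 x 68 mm, origin under its centre; do not disturb.
Not all that is in view belongs to the job. Leave any green or yellow look-alike of the part that bears lockbar_grip alone.

How it is judged:
By the outcome, as a careful person would: the job done as asked, in the order asked, and still so for the second after the job is handed in, with the robot touching nothing.
It also fails if it takes over 72 s, if anything falls off the work surface, if the arm or the gripper's body presses on something with over 40 N, if the wrist force passes 120 N, or if a joint passes its speed limit or range.

### The arm

A 7-joint arm with a two-finger parallel gripper is mounted at the origin on the work surface. World frame = base frame: x ahead of the robot, y to its left, z up, the work surface at z = 0. Lengths are in m, angles in rad, forces in N, time in s.
With the tool pointing down it reaches from about 0.4 to 0.85 m from the base axis. Payload 10.4 kg.
Tool frame: the origin (TCP) lies at the very end of the fingers, on their centre line; the grasp point (between the pads) lies r.hold_point_z behind it (r.hold_point_z is the distance from the TCP to the grasp point, in m); z points along the fingers, y is the direction in which the jaws open and shut (so a half turn about z gives the same grasp; the last joint's range is limited). The gripper opens to 87 mm and grips with 3 to 60 N. Pads are 19 mm wide; open, the fingers measure 117 mm over their backs; the gripper's body (75 mm by 190 mm) begins 51 mm behind the grasp point.
Start: joints at [1.078, 0.332, -0.065, 1.46, 0.022, 1.35, -0.088], TCP at [0.283, -0.557, 0.223] pointing down, gripper open.
Joint ranges: [-2.6, 2.6], [-0.5, 2.12], [-1.47, 1.34], [0.16, 2.42], [-1.27, 4.41], [0.06, 2.06], [-2.6, 2.6]. Speed limits (rad/s): [2.22, 2.22, 2.79, 2.79, 3.14, 3.14, 3.14].

### API

Orientations are given as a unit quaternion [x, y, z, w].
In Python, from bench import r gives the robot as it stands.
- The arm moves only by the tool send_rows, never from a script. Its argument "commands" is a list of rows, each a list of 7 numbers: the shift along the world's x, y, z normalised to -1 to 1, where 1 is 0.03 m, then the turn, a rotation vector about the world's x, y, z normalised to -1 to 1, where 1 is 5 degrees, then the gripper command: -1 is fully open, 1 is shut, values between are in proportion. In form: [[tx, ty, tz, ax, ay, az, jaw], ...]. A call has 1 to 10 rows; each row shifts and turns the pose as measured when the row begins; what a row does not reach is not made up. A row lasts 1/12 s, in which the tool goes at most 41.7 mm and 7.16 degrees, less where a joint would pass 70% of its speed; a pose out of reach is approached as far as the arm can. A call with a number of a shift or a turn outside -1 to 1 is refused whole. A call with a gripper value outside its range is refused whole. The fingers move at their own pace and stop on an object; "grip_force" is the grip in N (left out, the last holds). Time passes only in rows, so rows that do not move let the fingers close. It gives the time, the measured TCP pose, the force and the opening at its end, in the units of the state.
- r.read_state(): the state, without advancing time (a new reading comes with each control period).
- r.camera(name): name is "side" or "top"; returns the picture (420x560x3 uint8, blue, green, red); there is no depth.
- r.calibration(name): a dict with "K" (3x3 intrinsics, pixels), "dist" ([k1, k2, p1, p2, k3] as OpenCV has them; the pictures are not rectified), "R" (3x3) and "t" (3): a world point X has camera coordinates R X + t. Camera axes: x right, y down, z forward; pixel columns grow to the right and rows downward; lengths in m; the calibration is good to about 2 mm. A picture is of the moment at which its call begins. calibration takes no time and is no camera call.
- r.close_job(): hands the job in, once; it reports no verdict.
The state is a dict: "time": time; "joint_positions": joint angles; "joint_vel": joint speeds; "joint_torque": joint torques, N m; "ee_pos": TCP position; "eef_rot": TCP orientation; "ft_force": force on the tool from outside, world axes, zero at the start; "torque": the same for the moment, N m; "width": finger opening in m.
Only numpy, scipy, OpenCV 4.12 (cv2) and the standard library are available. Lean on these libraries where they do the work, as an engineer would, in place of code of your own. Each camera call takes 0.05 s, during which the arm holds its last target.

## Working session

There is one attempt and no reset: what is moved stays moved. The work goes in short steps, Python scripts to look and compute and a tool call to move; the robot and the scene stay as the last step left them, time stands still between calls to the robot, and variables do not carry over. Pictures are saved under pics/ and viewed, and the job is handed in when it is done.

Besides the shell and the picture viewer there is one more tool, called after "Request:" in YAML: its name, and indented under it one key for each argument. send_rows: Moves the arm, as the interface text tells. Scaled input: -1 to 1 covers 0.03 m each way for a shift and 5 degrees each way for a turn. Its arguments: {"type":"object","properties":{"commands":{"type":"array"},"grip_force":{"type":"number"}},"required":["commands"]}

```bash
ls; mkdir -p pics; python3 - <<'E'
from bench import r
import cv2
print(r.read_state()); print(r.hold_point_z)
for n in("side","top"):
    cv2.imwrite(f"pics/{n}0.png",r.camera(n)); print(r.calibration(n))
E
```

```text
pics
{'time': 0.0, 'joint_positions': array([ 1.07839835,  0.33288227, -0.06469256,  1.46090775,  0.02160907,
        1.34989831, -0.08850675]), 'joint_vel': array([-0.00159435, -0.00144348, -0.00098417,  0.00096128, -0.00010397,
       -0.0012415 , -0.00418927]), 'joint_torque': array([-5.19335674e-05, -6.23254251e+01,  2.41663295e-02, -3.89896238e+01,
       -6.14286494e-02,  3.98886530e-02,  1.67861240e-04]), 'ee_pos': array([ 0.28276148, -0.55696102,  0.22176346]), 'eef_rot': array([ 9.72536629e-01,  2.32748824e-01, -1.99058649e-04, -6.71058569e-04]), 'ft_force': array([ 0.69920762, -0.53670864,  0.07326094]), 'torque': array([-0.00952331,  0.07818502, -0.03968698]), 'width': 0.08687435121360099}
0.0187
{'K': array([[474.48286551,   0.        , 273.210237  ],
       [  0.        , 474.48286551, 206.17035727],
       [  0.        ,   0.        ,   1.        ]]), 'dist': array([0.00038059, 0.        , 0.        , 0.        , 0.        ]), 'R': array([[-0.68248716, -0.73077807, -0.01321727],
       [-0.51965131,  0.49786995, -0.69432559],
       [ 0.5139784 , -0.46699993, -0.71953963]]), 't': array([0.39103077, 0.40375152, 0.99703856])}
{'K': array([[535.50466626,   0.        , 270.75526084],
       [  0.        , 535.50466626, 210.40078907],
       [  0.        ,   0.        ,   1.        ]]), 'dist': array([-0.04884948,  0.        ,  0.        ,  0.        ,  0.        ]), 'R': array([[ 0.00787128, -0.99974481, -0.02117442],
       [-0.99832829, -0.00664409, -0.05741494],
       [ 0.0572596 ,  0.02159095, -0.99812583]]), 't': array([-0.00242147,  0.55658495,  1.38586611])}
```

View pics/side0.png

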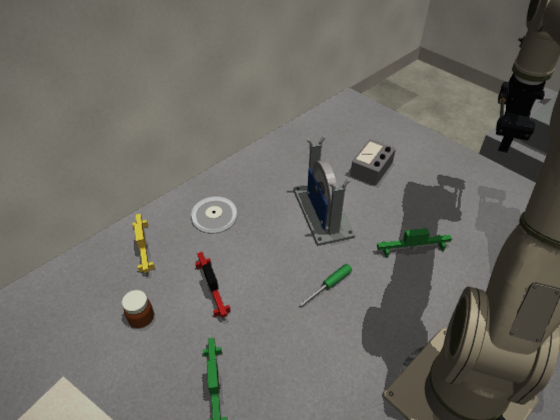

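View pics/top0.png

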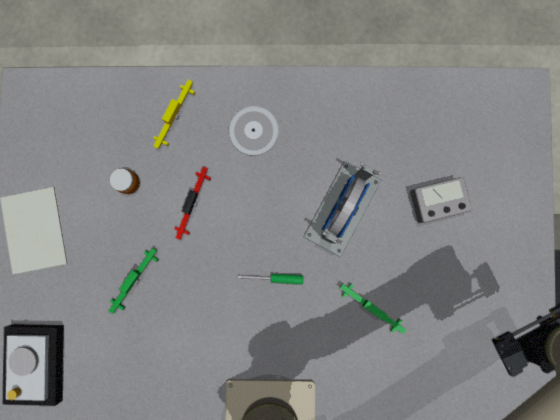

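The side view shows the stand near (325,195) and the red bar near (211,285). In the top view they are at about (345,205) and (192,202). I'll zoom in.

```bash
python3 - <<'E'
import cv2
s=cv2.imread("pics/side0.png");t=cv2.imread("pics/top0.png")
f=lambda im,x,y,w,h,k:cv2.resize(im[y:y+h,x:x+w],None,fx=k,fy=k,interpolation=cv2.INTER_CUBIC)
cv2.imwrite("pics/t_st.png",f(t,295,145,100,120,5))
cv2.imwrite("pics/s_st.png",f(s,280,130,90,120,5))
cv2.imwrite("pics/t_bar.png",f(t,160,155,70,90,6))
cv2.imwrite("pics/s_bar.png",f(s,180,240,70,90,6))
E
```

```text
(no output)
```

View pics/t_st.png

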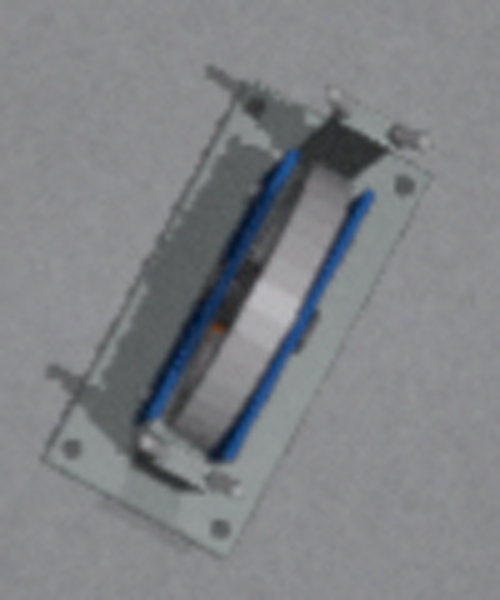

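View pics/s_st.png

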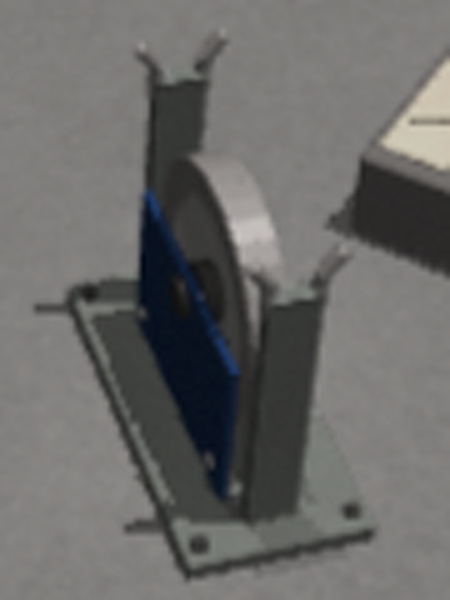

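View pics/t_bar.png

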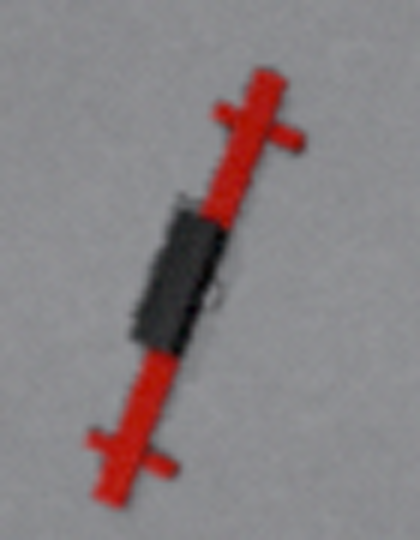

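View pics/s_bar.png

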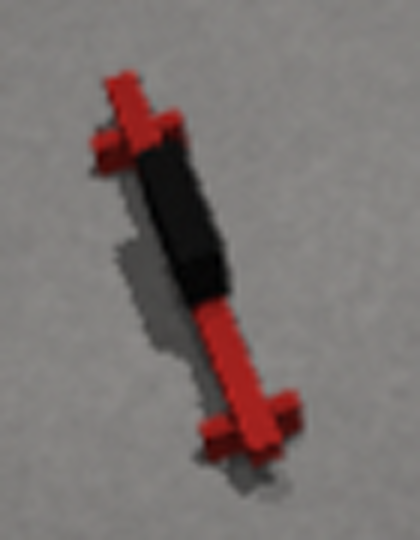

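```bash
cat > h.py <<'E'
from bench import r
import cv2,numpy as np
from scipy.optimize import least_squares
def proj(n,X):
    c=r.calibration(n); 
    p,_=cv2.projectPoints(np.atleast_2d(np.array(X,float)),cv2.Rodrigues(c["R"])[0],c["t"],c["K"],c["dist"]); return p[:,0]
def ray(n,p,z):
    c=r.calibration(n); u=cv2.undistortPoints(np.array([[p]],float),c["K"],c["dist"])[0,0]
    d=c["R"].T@np.array([u[0],u[1],1]); o=-c["R"].T@c["t"]; return o+d*(z-o[2])/d[2]
def W(pose,L):
    x,y,a=pose; L=np.atleast_2d(np.array(L,float)); c,s=np.cos(a),np.sin(a)
    return np.c_[x+c*L[:,0]-s*L[:,1],y+s*L[:,0]+c*L[:,1],L[:,2]]
def crop(p,x0,y0,k): return [x0+(p[0]+.5)/k-.5,y0+(p[1]+.5)/k-.5]
def fit(obs,x0,loss='soft_l1'):
    f=lambda q:np.concatenate([proj(n,W(q,l))[0]-p for n,l,p in obs])
    s=least_squares(f,x0,loss=loss); return s.x,f(s.x).reshape(-1,2)
E
python3 - <<'E'
from h import *
T=lambda a,b:crop((a,b),295,145,5); S=lambda a,b:crop((a,b),280,130,5)
# stand +x away from robot (world +x)
o=[("top",[-.115,.055,.012],T(42,458)),("top",[-.115,-.055,.012],T(225,557)),("top",[.115,-.055,.012],T(432,175)),
("top",[.09,0,.205],T(380,119)),("top",[-.09,0,.205],T(191,466)),
("side",[-.115,.055,.012],S(187,560)),("side",[-.115,-.055,.012],S(372,527)),("side",[.115,.055,.012],S(70,293)),
("side",[-.09,0,.205],S(301,261)),("side",[.09,0,.205],S(181,43))]
q,e=fit(o,[.6,-.15,-.4]);print(q,np.degrees(q[2]));print(e.round(1))
B=lambda a,b:crop((a,b),160,155,6); C=lambda a,b:crop((a,b),180,240,6)
# bar top z=.034 bar top (underside .020)
o=[("top",[.1,0,.034],B(269,75)),("top",[-.1,0,.034],B(111,500)),
("side",[.1,0,.034],C(121,75)),("side",[-.1,0,.034],C(262,448)),
("top",[0,0,.07],B(176,276)),]
q,e=fit(o,[.6,.2,-.3]);print(q,np.degrees(q[2]));print(e.round(1))
for n in("side","top"): print(proj(n,W(q,[[.03,-.01,.07],[-.03,-.01,.07],[-.03,.01,.07],[.03,.01,.07]])).round(1))
E
```

```text
[ 0.56413838 -0.18541077 -0.49413889] -28.312072844832855
[[-0.3  0.3]
 [ 0.2  0.8]
 [ 0.3  0.2]
 [-0.1 -0.3]
 [-0.  -0. ]
 [-0.2  1.8]
 [ 1.1  0.1]
 [-0.9 -1.6]
 [-0.8 -0.7]
 [ 0.2 -0.8]]
[ 0.5752088   0.2082434  -0.35676995] -20.44141215119727
[[ 0.7 -0.5]
 [-0.9  0.4]
 [-0.5 -0.3]
 [ 0.3 -0.4]
 [-0.2  0.7]]
[[209.4 262. ]
 [216.9 280.6]
 [208.8 283.3]
 [201.6 264.5]]
[[196.7 191.6]
 [188.1 213.8]
 [180.8 210.9]
 [189.4 188.8]]
```

```bash
python3 - <<'E'
from h import *
q=[0.56413838,-0.18541077,-0.49413889]
p=crop((217,327),295,145,5)
for z in np.arange(.02,.115,.01):
    P=ray("top",p,z)-[q[0],q[1],0]; c,s=np.cos(q[2]),np.sin(q[2]); x=c*P[0]+s*P[1]; y=-s*P[0]+c*P[1]
    print(z.round(3),x.round(4),y.round(4),np.hypot(x,z-.1).round(4))
print("cam",-r.calibration("top")["R"].T@r.calibration("top")["t"])
for th in(-34,34,0):
    a=np.radians(th); print(th,W(q,[.068*np.sin(a),0,.1+.068*np.cos(a)]))
E
```

```text
0.02 -0.0105 0.0077 0.0807
0.03 -0.0115 0.0083 0.0709
0.04 -0.0125 0.0089 0.0613
0.05 -0.0135 0.0096 0.0518
0.06 -0.0145 0.0102 0.0426
0.07 -0.0155 0.0109 0.0338
0.08 -0.0165 0.0115 0.0259
0.09 -0.0175 0.0121 0.0202
0.1 -0.0186 0.0128 0.0186
0.11 -0.0196 0.0134 0.022
cam [ 0.47631942 -0.02864502  1.41517377]
-34 [[ 0.53066192 -0.16737646  0.15637455]]
34 [[ 0.59761484 -0.20344508  0.15637455]]
0 [[ 0.56413838 -0.18541077  0.168     ]]
```

Request:
send_rows:
  commands:
    - [0.33,0.52,0.1,0,0,1,-1]
    - [0.33,0.52,0.1,0,0,1,-1]
    - [0.33,0.52,0.1,0,0,1,-1]
    - [0.33,0.52,0.1,0,0,1,-1]
    - [0.33,0.52,0.1,0,0,1,-1]
    - [0.33,0.52,0.1,0,0,1,-1]
    - [0.33,0.52,0.1,0,0,1,-1]
    - [0.33,0.52,0.1,0,0,1,-1]
    - [0.33,0.52,0.1,0,0,1,-1]
    - [0.33,0.52,0.1,0,0,1,-1]
  grip_force: 30

```text
time: 0.93
ee_pos: [0.3791, -0.3955, 0.247]
eef_rot: [0.774, 0.633, -0.004, -0.004]
ft_force: [0.8, 0.6, 0.5]
width: 0.0869
```

Request:
send_rows:
  commands:
    - [0.33,0.5,0,0,0,1,-1]
    - [0.33,0.5,0,0,0,1,-1]
    - [0.33,0.5,0,0,0,1,-1]
    - [0.33,0.5,0,0,0,1,-1]
    - [0.33,0.5,0,0,0,1,-1]
    - [0.33,0.5,0,0,0,1,-1]
    - [0.33,0.5,0,0,0,1,-1]
    - [0.33,0.5,0,0,0,1,-1]
    - [0.33,0.5,0,0,0,1,-1]
    - [0.33,0.5,0,0,0,1,-1]

```text
time: 1.77
ee_pos: [0.4806, -0.2364, 0.2447]
eef_rot: [0.413, 0.911, -0.006, -0.004]
ft_force: [0.3, -1.1, 0.6]
width: 0.0871
```

Request:
send_rows:
  commands:
    - [0.33,0.5,0,0,0,1,-1]
    - [0.33,0.5,0,0,0,1,-1]
    - [0.33,0.5,0,0,0,1,-1]
    - [0.33,0.4,0,0,0,1,-1]
    - [0,0,0,0,0,0.1,-1]
    - [0,0,0,0,0,0,-1]

```text
time: 2.27
ee_pos: [0.5224, -0.1717, 0.2428]
eef_rot: [0.23, 0.973, -0.006, -0.005]
ft_force: [-0.1, -0.8, -0.9]
width: 0.087
```

```bash
cat >> h.py <<'E'
Q=[0.56413838,-0.18541077,-0.49413889]
from scipy.spatial.transform import Rotation as Ro
def to(tgt,yaw):
    s=r.read_state(); R=Ro.from_quat(s["eef_rot"]); 
    Rt=Ro.from_matrix(np.c_[[np.sin(yaw),-np.cos(yaw),0],[np.cos(yaw),np.sin(yaw),0],[0,0,-1]])  # jaw(y) along yaw
    d=np.array(tgt)-s["ee_pos"]; rv=(Rt*R.inv()).as_rotvec(degrees=True)
    print("t",s["time"],"pos",s["ee_pos"].round(4),"d_norm",(d/.03).round(2),"rot_norm",(rv/5).round(2),"F",s["ft_force"].round(1),"w",s["width"])
def rim(th,rad,z0=-.0187):
    a=np.radians(th); return W(Q,[rad*np.sin(a),0,.1+rad*np.cos(a)+z0])[0]
E
python3 - <<'E'
from h import *
to(rim(-34,.068),Q[2]+np.pi/2); print(rim(-34,.068))
E
```

```text
Traceback (most recent call last):
  File "h.py", line 21, in to
    Rt=Ro.from_matrix(np.c_[[np.sin(yaw),-np.cos(yaw),0],[np.cos(yaw),np.sin(yaw),0],[0,0,-1]])  # jaw(y) along yaw
  File "scipy/spatial/transform/_rotation.pyx", line 1143, in scipy.spatial.transform._rotation.Rotation.from_matrix
ValueError: Non-positive determinant (left-handed or null coordinate frame) in rotation matrix 0: [[ 0.88037744  0.47427373  0.        ]
 [-0.47427373  0.88037744  0.        ]
 [ 0.          0.         -1.        ]].
```

```bash
sed -i 's/\[np.sin(yaw),-np.cos(yaw),0\]/[-np.sin(yaw),np.cos(yaw),0]/' h.py
python3 - <<'E'
from h import *
to(rim(-34,.068),Q[2]+np.pi/2); print(rim(-34,.068),rim(34,.068),rim(0,.068))
cv2.imwrite("pics/s1.png",r.camera("side")[60:260,250:450].repeat(3,0).repeat(3,1))
E
```

```text
t 2.2667 pos [ 0.5224 -0.1717  0.2428] d_norm [ 0.28  0.14 -3.5 ] rot_norm [ 0.1  -0.14 -0.33] F [-0.1 -0.8 -0.9] w 0.08701330717182267
[ 0.53066192 -0.16737646  0.13767455] [ 0.59761484 -0.20344508  0.13767455] [ 0.56413838 -0.18541077  0.1493    ]
```

View pics/s1.png

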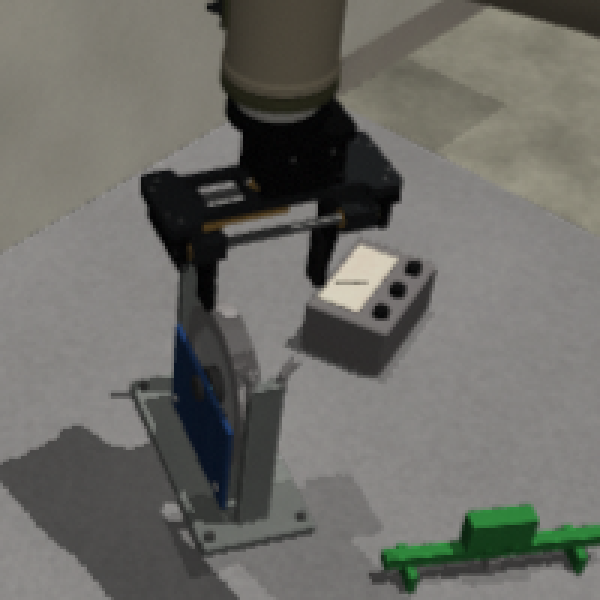

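The jaws straddle the wheel and are clear of the forks. Descending to grip.

Request:
send_rows:
  commands:
    - [0.28,0.14,-0.4,0.1,-0.14,-0.33,-1]
    - [0,0,-0.8,0,0,0,-1]
    - [0,0,-0.8,0,0,0,-1]
    - [0,0,-0.8,0,0,0,-1]
    - [0,0,-0.6,0,0,0,-1]
    - [0,0,0,0,0,0,-1]

```text
time: 2.82
ee_pos: [0.528, -0.1742, 0.1379]
eef_rot: [0.256, 0.967, -0.001, 0.001]
ft_force: [-0.3, -0.5, -0.3]
width: 0.0871
```

```bash
python3 - <<'E'
from h import *
to(rim(-34,.068),Q[2]+np.pi/2)
E
```

```text
t 2.8167 pos [ 0.528  -0.1742  0.1379] d_norm [ 0.09  0.23 -0.01] rot_norm [0.04 0.02 0.27] F [-0.3 -0.5 -0.3] w 0.0871459114374352
```

Request:
send_rows:
  commands:
    - [0.09,0.23,0,0,0,0.27,-1]
    - [0,0,0,0,0,0,1]
    - [0,0,0,0,0,0,1]
    - [0,0,0,0,0,0,1]
    - [0,0,0,0,0,0,1]
    - [0,0,0,0,0,0,1]
  grip_force: 40

```text
time: 3.32
ee_pos: [0.5318, -0.1694, 0.1424]
eef_rot: [0.246, 0.969, -0.002, 0.003]
ft_force: [0.1, 0.3, -0.4]
width: 0.0618
```

```bash
python3 - <<'E'
from h import *
to(rim(-34,.068),Q[2]+np.pi/2)
p=np.array([rim(t,.068) for t in np.linspace(-34,34,11)]); print((np.diff(p,axis=0)/.03).round(2))
E
```

```text
t 3.3167 pos [ 0.5318 -0.1694  0.1424] d_norm [-0.04  0.07 -0.16] rot_norm [0.07 0.06 0.04] F [ 0.1  0.3 -0.4] w 0.06175264585913001
[[ 0.2  -0.11  0.14]
 [ 0.22 -0.12  0.11]
 [ 0.23 -0.12  0.08]
 [ 0.23 -0.13  0.05]
 [ 0.24 -0.13  0.02]
 [ 0.24 -0.13 -0.02]
 [ 0.23 -0.13 -0.05]
 [ 0.23 -0.12 -0.08]
 [ 0.22 -0.12 -0.11]
 [ 0.2  -0.11 -0.14]]
```

Request:
send_rows:
  commands:
    - [-0.04,0.07,-0.16,0.07,0.06,0,1]
    - [0,0,0,0,0,0,1]
    - [0,0,0,0,0,0,1]
    - [0,0,0,0,0,0,1]
    - [0,0,0,0,0,0,1]
    - [0,0,0,0,0,0,1]
    - [0,0,0,0,0,0,1]
    - [0,0,0,0,0,0,1]
    - [0,0,0,0,0,0,1]

```text
time: 4.07
ee_pos: [0.5304, -0.1684, 0.1381]
eef_rot: [0.247, 0.969, -0.001, 0.0]
ft_force: [-1.2, -0.7, 0.8]
width: 0.0215
```

```bash
python3 - <<'E'
from h import *
to(rim(-34,.068),Q[2]+np.pi/2)
E
```

```text
t 4.0667 pos [ 0.5304 -0.1684  0.1381] d_norm [ 0.01  0.03 -0.01] rot_norm [ 0.02 -0.    0.05] F [-1.2 -0.7  0.8] w 0.02150248786769369
```

Gripped at 21.5 mm. Leading the first stroke along the arc.

Request:
send_rows:
  commands:
    - [0.2,-0.11,0.14,0,0,0,1]
    - [0.22,-0.12,0.11,0,0,0,1]
    - [0.23,-0.12,0.08,0,0,0,1]
    - [0.23,-0.13,0.05,0,0,0,1]
    - [0.24,-0.13,0.02,0,0,0,1]

```text
time: 4.48
ee_pos: [0.5541, -0.1811, 0.1478]
eef_rot: [0.245, 0.969, 0.0, -0.014]
ft_force: [-11.3, 3.9, 11.4]
width: 0.0217
```

```bash
python3 - <<'E'
from h import *
to(rim(0,.068),Q[2]+np.pi/2)
to(rim(34,.068),Q[2]+np.pi/2)
E
```

```text
t 4.4833 pos [ 0.5541 -0.1811  0.1478] d_norm [ 0.33 -0.14  0.05] rot_norm [-0.08 -0.31  0.01] F [-11.3   3.9  11.4] w 0.021703289052047704
t 4.4833 pos [ 0.5541 -0.1811  0.1478] d_norm [ 1.45 -0.75 -0.34] rot_norm [-0.08 -0.31  0.01] F [-11.3   3.9  11.4] w 0.021703289052047704
```

Request:
send_rows:
  commands:
    - [0.27,-0.13,0.02,-0.04,-0.15,0,1]
    - [0.27,-0.14,0.0,-0.04,-0.15,0,1]
    - [0.27,-0.14,-0.03,0,0,0,1]
    - [0.27,-0.14,-0.06,0,-0.1,0,1]
    - [0.26,-0.14,-0.1,0,-0.1,0,1]
    - [0.26,-0.14,-0.14,0,-0.1,0,1]

```text
time: 4.98
ee_pos: [0.5959, -0.2032, 0.1377]
eef_rot: [0.244, 0.97, 0.004, 0.002]
ft_force: [-6.5, 3.0, 4.1]
width: 0.0216
```

```bash
python3 - <<'E'
from h import *
to(rim(34,.068),Q[2]+np.pi/2)
E
```

```text
t 4.9833 pos [ 0.5959 -0.2032  0.1377] d_norm [ 0.06 -0.01 -0.  ] rot_norm [-0.07  0.05 -0.  ] F [-6.5  3.   4.1] w 0.02164932529325935
```

Request:
send_rows:
  commands:
    - [0,0,0,0,0,0,-0.03]
    - [0,0,0,0,0,0,-0.03]
    - [0,0,0,0,0,0,-0.03]
    - [-0.2,0.1,0,0,0,0,-0.03]
    - [-0.6,0.33,0,0,0,0,-0.03]
    - [-0.6,0.33,0,0,0,0,-0.03]
    - [-0.6,0.33,0,0,0,0,-0.03]
    - [-0.25,0.1,0,0,0,0,0.2]

```text
time: 5.65
ee_pos: [0.5257, -0.1655, 0.1369]
eef_rot: [0.245, 0.97, 0.004, 0.002]
ft_force: [-0.2, 0.2, 0.9]
width: 0.0424
```

```bash
python3 - <<'E'
from h import *
to(rim(-34,.068),Q[2]+np.pi/2)
cv2.imwrite("pics/s2.png",r.camera("side")[60:260,250:450].repeat(3,0).repeat(3,1))
E
```

```text
t 5.65 pos [ 0.5257 -0.1655  0.1369] d_norm [ 0.16 -0.06  0.03] rot_norm [-0.09  0.06  0.01] F [-0.2  0.2  0.9] w 0.04244835023269049
```

View pics/s2.png

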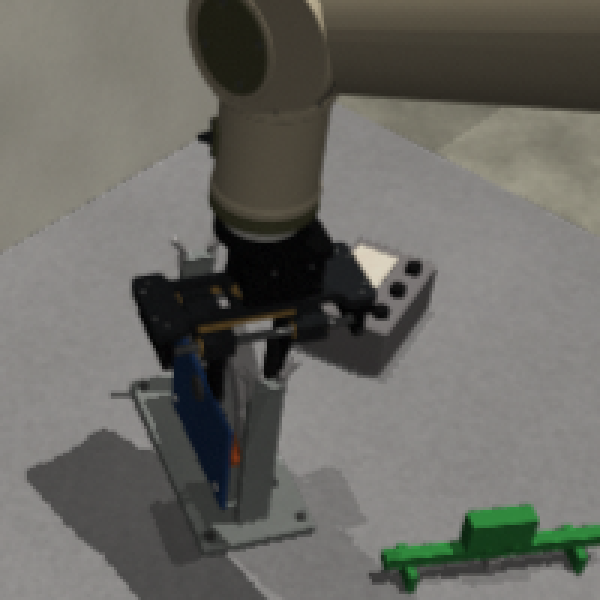

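Request:
send_rows:
  commands:
    - [0.16,-0.06,0.03,-0.09,0.06,0,1]
    - [0,0,0,0,0,0,1]
    - [0,0,0,0,0,0,1]
    - [0,0,0,0,0,0,1]
    - [0,0,0,0,0,0,1]
    - [0,0,0,0,0,0,1]
    - [0,0,0,0,0,0,1]

```text
time: 6.28
ee_pos: [0.5314, -0.1689, 0.1395]
eef_rot: [0.245, 0.969, -0.001, -0.001]
ft_force: [-4.9, 1.0, 5.3]
width: 0.0217
```

```bash
python3 - <<'E'
from h import *
to(rim(-34,.068),Q[2]+np.pi/2)
E
```

```text
t 6.2833 pos [ 0.5314 -0.1689  0.1395] d_norm [-0.02  0.05 -0.06] rot_norm [ 0.02 -0.03  0.02] F [-4.9  1.   5.3] w 0.02174272421116456
```

Request:
send_rows:
  commands:
    - [0.23,-0.12,0.14,0,-0.1,0,1]
    - [0.26,-0.13,0.11,0,-0.1,0,1]
    - [0.27,-0.13,0.08,0,-0.1,0,1]
    - [0.27,-0.14,0.05,0,-0.1,0,1]
    - [0.27,-0.14,0.02,0,-0.1,0,1]

```text
time: 6.7
ee_pos: [0.5629, -0.1855, 0.1487]
eef_rot: [0.244, 0.97, 0.005, 0.008]
ft_force: [-7.4, 3.5, 5.6]
width: 0.0218
```

```bash
python3 - <<'E'
from h import *
to(rim(0,.068),Q[2]+np.pi/2)
to(rim(34,.068),Q[2]+np.pi/2)
E
```

```text
t 6.7 pos [ 0.5629 -0.1855  0.1487] d_norm [0.04 0.   0.02] rot_norm [-0.06  0.19 -0.01] F [-7.4  3.5  5.6] w 0.02177448284553279
t 6.7 pos [ 0.5629 -0.1855  0.1487] d_norm [ 1.16 -0.6  -0.37] rot_norm [-0.06  0.19 -0.01] F [-7.4  3.5  5.6] w 0.02177448284553279
```

Request:
send_rows:
  commands:
    - [0.26,-0.13,-0.02,-0.03,0.05,0,1]
    - [0.25,-0.13,-0.05,-0.03,0.0,0,1]
    - [0.24,-0.13,-0.08,0,0,0,1]
    - [0.23,-0.12,-0.11,0,0,0,1]
    - [0.22,-0.12,-0.14,0,0,0,1]
    - [0,0,0,0,0,0,-0.03]
    - [0,0,0,0,0,0,-0.03]
    - [0,0,0,0,0,0,-0.03]
    - [0,0,0,0,0,0,-0.03]

```text
time: 7.45
ee_pos: [0.5989, -0.2046, 0.1346]
eef_rot: [0.245, 0.97, 0.003, -0.0]
ft_force: [-0.3, -0.3, -0.1]
width: 0.0396
```

```bash
python3 - <<'E'
from h import *
to(rim(34,.068),Q[2]+np.pi/2)
cv2.imwrite("pics/s3.png",cv2.resize(r.camera("side")[120:260,270:400],None,fx=4,fy=4))
cv2.imwrite("pics/t3.png",cv2.resize(r.camera("top")[145:265,295:395],None,fx=5,fy=5))
E
```

```text
t 7.45 pos [ 0.5989 -0.2046  0.1346] d_norm [-0.04  0.04  0.1 ] rot_norm [-0.07  0.01  0.01] F [-0.3 -0.3 -0.1] w 0.03959884611388549
```

View pics/s3.png

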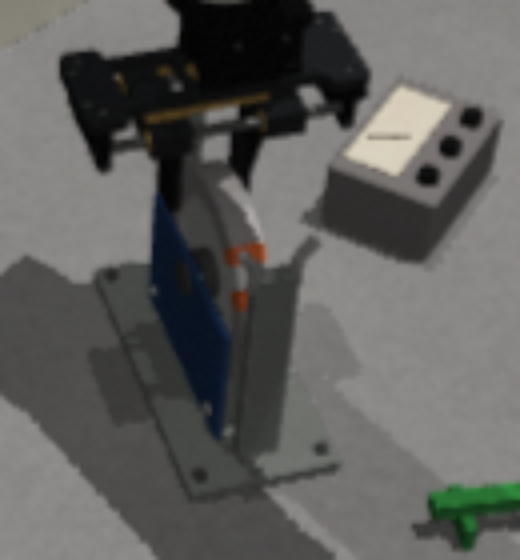

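View pics/t3.png

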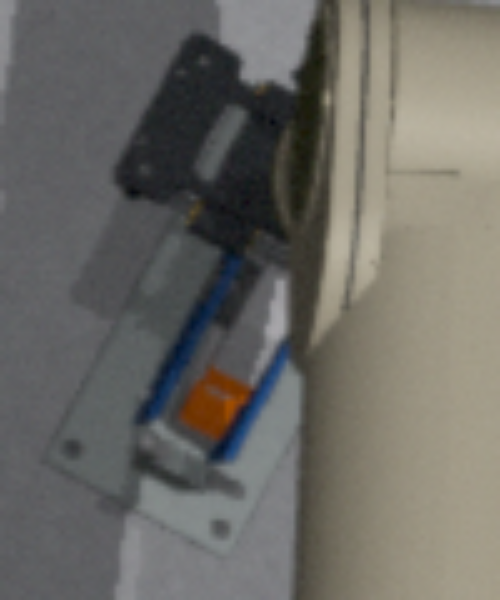

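```bash
python3 - <<'E'
from h import *
for th in range(-100,-40,5):
    a=np.radians(th)
    for rr in(.068,):
        X=W(Q,[[rr*np.sin(a),.011,.1+rr*np.cos(a)],[.075*np.sin(a),0,.1+.075*np.cos(a)]])
        ps=(proj("side",X)-[270,120])*4; pt=(proj("top",X)-[295,145])*5
        print(th,ps.round(0).tolist(),pt.round(0).tolist())
E
```

```text
-100 [[233.0, 353.0], [252.0, 358.0]] [[169.0, 414.0], [182.0, 437.0]]
-95 [[234.0, 348.0], [254.0, 353.0]] [[169.0, 415.0], [182.0, 438.0]]
-90 [[235.0, 342.0], [254.0, 346.0]] [[170.0, 415.0], [183.0, 438.0]]
-85 [[236.0, 335.0], [255.0, 339.0]] [[172.0, 414.0], [185.0, 438.0]]
-80 [[236.0, 328.0], [255.0, 331.0]] [[173.0, 413.0], [187.0, 436.0]]
-75 [[236.0, 321.0], [255.0, 323.0]] [[176.0, 410.0], [189.0, 433.0]]
-70 [[236.0, 313.0], [255.0, 314.0]] [[178.0, 406.0], [193.0, 429.0]]
-65 [[235.0, 304.0], [255.0, 305.0]] [[182.0, 402.0], [196.0, 424.0]]
-60 [[234.0, 296.0], [254.0, 295.0]] [[186.0, 397.0], [200.0, 419.0]]
-55 [[233.0, 287.0], [253.0, 285.0]] [[190.0, 390.0], [205.0, 412.0]]
-50 [[232.0, 278.0], [251.0, 276.0]] [[194.0, 383.0], [210.0, 404.0]]
-45 [[230.0, 269.0], [249.0, 266.0]] [[199.0, 376.0], [216.0, 396.0]]
```

```bash
python3 - <<'E'
from h import *
to(rim(-14,.068),Q[2]+np.pi/2)
E
```

```text
t 7.55 pos [ 0.5988 -0.2046  0.1347] d_norm [-1.64  0.9   0.42] rot_norm [-0.06  0.01  0.  ] F [-0.1  0.9 -0. ] w 0.04273893488673201
```

Request:
send_rows:
  commands:
    - [-0.5,0.28,0.24,-0.06,0,0,-0.03]
    - [-0.5,0.28,0.12,0,0,0,-0.03]
    - [-0.5,0.28,0.05,0,0,0,0.2]
    - [0,0,0,0,0,0,1]

```text
time: 7.88
ee_pos: [0.5521, -0.1787, 0.1473]
eef_rot: [0.245, 0.969, 0.0, 0.001]
ft_force: [1.2, -0.8, 0.5]
width: 0.038
```

```bash
python3 - <<'E'
from h import *
to(rim(-14,.068),Q[2]+np.pi/2)
cv2.imwrite("pics/s4.png",cv2.resize(r.camera("side")[120:260,270:400],None,fx=4,fy=4))
E
```

```text
t 7.8833 pos [ 0.5521 -0.1787  0.1473] d_norm [-0.08  0.04 -0.  ] rot_norm [0.   0.02 0.01] F [ 1.2 -0.8  0.5] w 0.03795700302451011
```

View pics/s4.png

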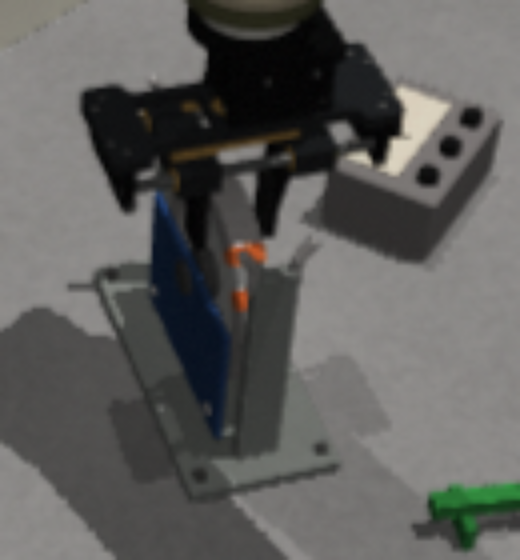

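The notch sits at about -50°, between blocks at crop (247,253) and (240,300). The fingers are clear of the blocks, so I'll close and stroke.

Request:
send_rows:
  commands:
    - [-0.04,0.02,0,0,0,0,1]
    - [0,0,0,0,0,0,1]
    - [0,0,0,0,0,0,1]
    - [0,0,0,0,0,0,1]
    - [0,0,0,0,0,0,1]

```text
time: 8.35
ee_pos: [0.5524, -0.1801, 0.148]
eef_rot: [0.246, 0.969, -0.0, 0.001]
ft_force: [-3.3, 0.2, 5.1]
width: 0.0217
```

Request:
send_rows:
  commands:
    - [0.26,-0.13,0.04,0,-0.1,0,1]
    - [0.27,-0.14,0.02,0,-0.1,0,1]
    - [0.27,-0.14,-0.02,0,-0.1,0,1]
    - [0.26,-0.14,-0.05,0,-0.1,0,1]

```text
time: 8.68
ee_pos: [0.5805, -0.1948, 0.1463]
eef_rot: [0.245, 0.969, 0.004, 0.012]
ft_force: [-7.1, 3.8, 3.8]
width: 0.0218
```

```bash
python3 - <<'E'
from h import *
to(rim(34,.068),Q[2]+np.pi/2)
cv2.imwrite("pics/s5.png",cv2.resize(r.camera("side")[120:260,270:400],None,fx=4,fy=4))
E
```

```text
t 8.6833 pos [ 0.5805 -0.1948  0.1463] d_norm [ 0.57 -0.29 -0.29] rot_norm [-0.03  0.29  0.01] F [-7.1  3.8  3.8] w 0.02183348555153191
```

View pics/s5.png

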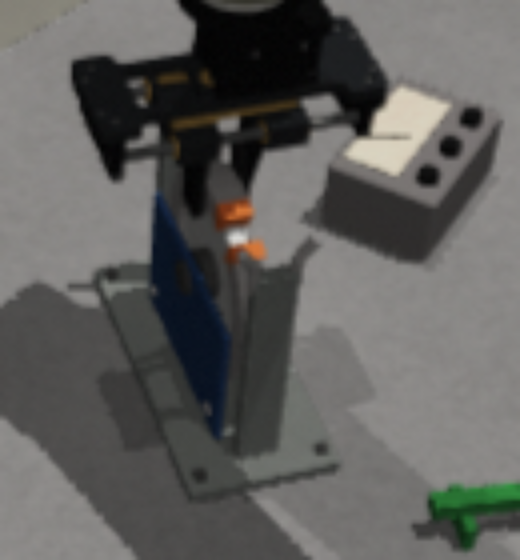

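Request:
send_rows:
  commands:
    - [0.21,-0.1,-0.09,0,0.1,0,1]
    - [0.22,-0.11,-0.12,0,0.1,0,1]
    - [0.22,-0.11,-0.14,0,0.0,0,1]
    - [0,0,0,0,0,0,-0.03]
    - [0,0,0,0,0,0,-0.03]
    - [0,0,0,0,0,0,-0.03]
    - [0,0,0,0,0,0,-0.03]

```text
time: 9.32
ee_pos: [0.6, -0.2054, 0.134]
eef_rot: [0.246, 0.969, 0.002, 0.001]
ft_force: [0.3, -0.5, 0.8]
width: 0.0403
```

```bash
python3 - <<'E'
from h import *
to(rim(34,.068),Q[2]+np.pi/2)
to(rim(12,.068),Q[2]+np.pi/2)
cv2.imwrite("pics/s6.png",cv2.resize(r.camera("side")[120:260,270:400],None,fx=4,fy=4))
for th in range(-40,10,5):
    a=np.radians(th); c,s=np.cos(a),np.sin(a)
    X=W(Q,[[.075*s,y,.1+.075*c] for y in(-.011,0,.011)]); print(th,((proj("side",X)-[270,120])*4).round(0).tolist())
E
```

```text
t 9.3167 pos [ 0.6    -0.2054  0.134 ] d_norm [-0.08  0.07  0.12] rot_norm [-0.04  0.04  0.03] F [ 0.3 -0.5  0.8] w 0.04025786726544144
t 9.3167 pos [ 0.6    -0.2054  0.134 ] d_norm [-0.78  0.44  0.46] rot_norm [-0.04  0.04  0.03] F [ 0.3 -0.5  0.8] w 0.04025786726544144
-40 [[263.0, 253.0], [247.0, 256.0], [231.0, 259.0]]
-35 [[261.0, 243.0], [245.0, 246.0], [229.0, 249.0]]
-30 [[259.0, 233.0], [243.0, 236.0], [227.0, 239.0]]
-25 [[256.0, 224.0], [240.0, 227.0], [224.0, 230.0]]
-20 [[253.0, 215.0], [237.0, 218.0], [221.0, 221.0]]
-15 [[250.0, 207.0], [234.0, 210.0], [218.0, 213.0]]
-10 [[247.0, 199.0], [231.0, 202.0], [215.0, 205.0]]
-5 [[244.0, 191.0], [228.0, 194.0], [212.0, 197.0]]
0 [[240.0, 185.0], [225.0, 188.0], [209.0, 191.0]]
5 [[237.0, 179.0], [221.0, 182.0], [205.0, 185.0]]
```

View pics/s6.png

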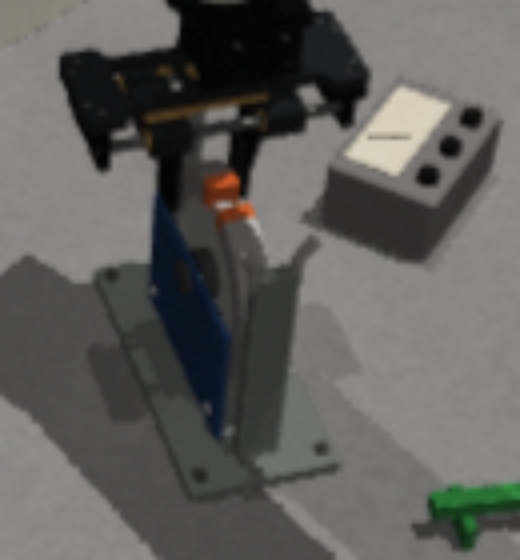

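Request:
send_rows:
  commands:
    - [-0.27,0.16,0.2,-0.04,0,0,-0.03]
    - [-0.27,0.15,0.12,0,0.04,0,0.2]
    - [0,0,0,0,0,0,1]
    - [0,0,0,0,0,0,1]
    - [0,0,0,0,0,0,1]
    - [0,0,0,0,0,0,1]
    - [0,0,0,0,0,0,1]

```text
time: 9.95
ee_pos: [0.5828, -0.1964, 0.1448]
eef_rot: [0.246, 0.969, -0.0, 0.001]
ft_force: [-1.3, 0.8, 2.3]
width: 0.0217
```

```bash
python3 - <<'E'
from h import *
to(rim(18,.068),Q[2]+np.pi/2)
to(rim(30,.068),Q[2]+np.pi/2)
cv2.imwrite("pics/s7.png",cv2.resize(r.camera("side")[150:190,310:340],None,fx=15,fy=15))
cv2.imwrite("pics/t7.png",cv2.resize(r.camera("top")[145:265,295:395],None,fx=5,fy=5))
E
```

```text
t 9.95 pos [ 0.5828 -0.1964  0.1448] d_norm [-0.01  0.03  0.04] rot_norm [0.01 0.01 0.03] F [-1.3  0.8  2.3] w 0.021675092094581037
t 9.95 pos [ 0.5828 -0.1964  0.1448] d_norm [ 0.37 -0.17 -0.16] rot_norm [0.01 0.01 0.03] F [-1.3  0.8  2.3] w 0.021675092094581037
```

View pics/s7.png

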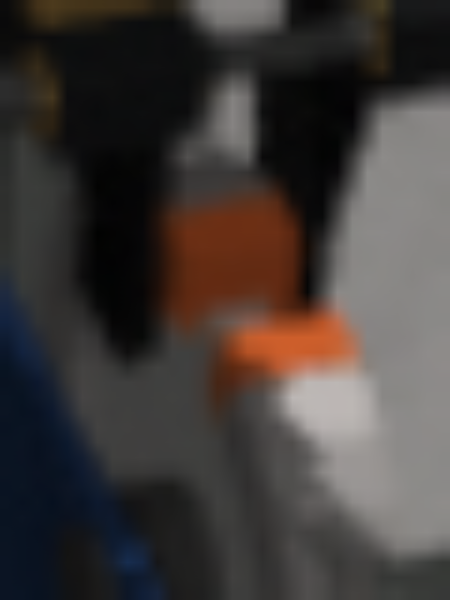

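View pics/t7.png

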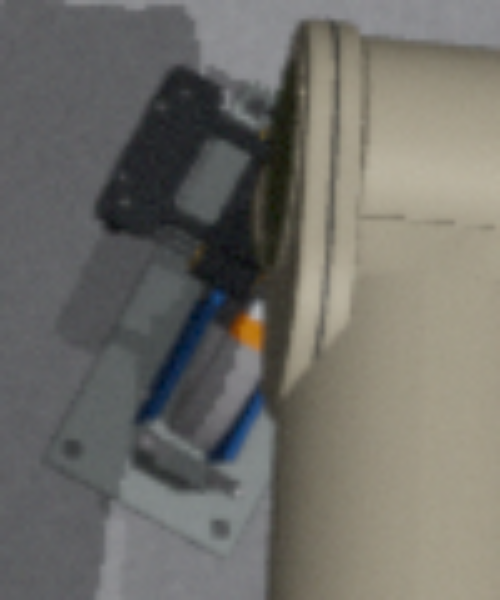

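```bash
cat >> h.py <<'E'
def theta(n,p,rad=.075,y=0):
    th=np.arange(-80,60,.1); a=np.radians(th)
    P=proj(n,W(Q,np.c_[rad*np.sin(a),0*a+y,.1+rad*np.cos(a)])); d=np.hypot(*(P-p).T); i=d.argmin(); return th[i].round(1),d[i].round(2)
E
python3 - <<'E'
from h import *
S=lambda a,b:crop((a,b),310,150,15);T=lambda a,b:crop((a,b),295,145,5)
for n,p in(("side",S(287,320)),("side",S(297,367)),("top",T(250,318)),("top",T(245,345))): print(n,theta(n,p))
E
```

```text
side (np.float64(-11.8), np.float64(0.68))
side (np.float64(-19.0), np.float64(0.22))
top (np.float64(-11.6), np.float64(2.6))
top (np.float64(-21.0), np.float64(0.79))
```

Request:
send_rows:
  commands:
    - [0.12,-0.06,-0.03,0,0,0,1]
    - [0.12,-0.06,-0.04,0,0,0,1]
    - [0,0,0,0,0,0,1]

```text
time: 10.3
ee_pos: [0.5883, -0.1993, 0.1423]
eef_rot: [0.246, 0.969, -0.0, -0.002]
ft_force: [-0.6, -0.3, 4.2]
width: 0.0218
```

```bash
python3 - <<'E'
from h import *
to(rim(30,.068),Q[2]+np.pi/2)
cv2.imwrite("pics/s8.png",cv2.resize(r.camera("side")[150:190,310:340],None,fx=15,fy=15))
E
```

```text
t 10.3 pos [ 0.5883 -0.1993  0.1423] d_norm [ 0.19 -0.08 -0.07] rot_norm [-0.01 -0.06  0.03] F [-0.6 -0.3  4.2] w 0.021797363412203966
```

View pics/s8.png

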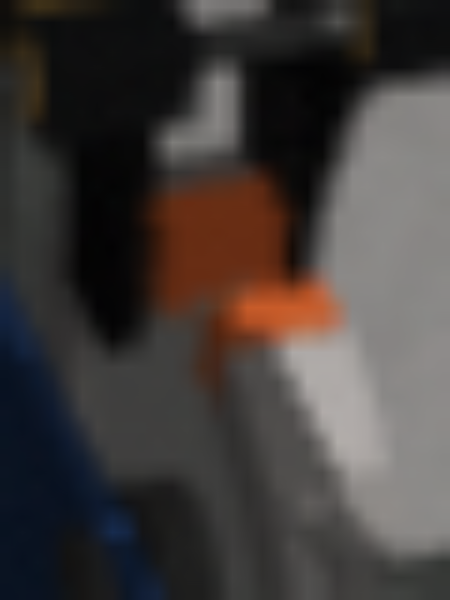

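Request:
send_rows:
  commands:
    - [0,0,0,0,0,0,-1]
    - [0,0,0,0,0,0,-1]
    - [0,0,0,0,0,0,-1]
    - [0,0,0,0,0,0,-1]
    - [0,0,0.7,0,0,0,-1]
    - [0,0,0.9,0,0,0,-1]
    - [0,0,0.9,0,0,0,-1]
    - [0,0,0.9,0,0,0,-1]

```text
time: 11.02
ee_pos: [0.5845, -0.1989, 0.2394]
eef_rot: [0.246, 0.969, 0.0, -0.008]
ft_force: [0.6, -0.7, -0.8]
width: 0.0671
```

Request:
send_rows:
  commands:
    - [0,0.8,0,0,0,0.1,-1]
    - [0,0.95,0,0,0,0.1,-1]
    - [0,0.95,0,0,0,0.1,-1]
    - [0,0.95,0,0,0,0.1,-1]
    - [0,0.95,0,0,0,0.1,-1]
    - [0,0.95,0,0,0,0.2,-1]
    - [0,0.95,0,0,0,0.2,-1]
    - [0,0.95,0,0,0,0.2,-1]
    - [0,0.95,0,0,0,0.2,-1]
    - [0,0.95,0,0,0,0.2,-1]

```text
time: 11.85
ee_pos: [0.5856, 0.083, 0.2475]
eef_rot: [0.187, 0.982, -0.002, -0.001]
ft_force: [0.6, 0.4, -0.1]
width: 0.0867
```

```bash
python3 - <<'E'
from h import *
to([.5752,.2082,.0363],np.radians(69.56))
cv2.imwrite("pics/s9.png",cv2.resize(r.camera("side")[130:250,280:370],None,fx=5,fy=5))
cv2.imwrite("pics/t9.png",cv2.resize(r.camera("top")[145:265,295:395],None,fx=5,fy=5))
E
```

```text
t 11.85 pos [0.5856 0.083  0.2475] d_norm [-0.35  4.17 -7.04] rot_norm [ 0.04 -0.03  0.23] F [ 0.6  0.4 -0.1] w 0.08669274236041068
```

View pics/s9.png

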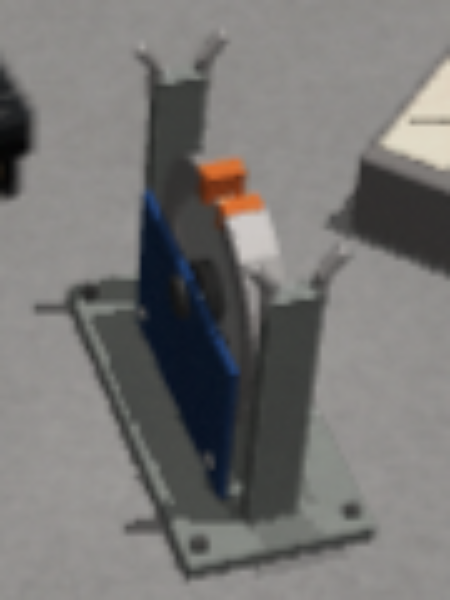

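View pics/t9.png

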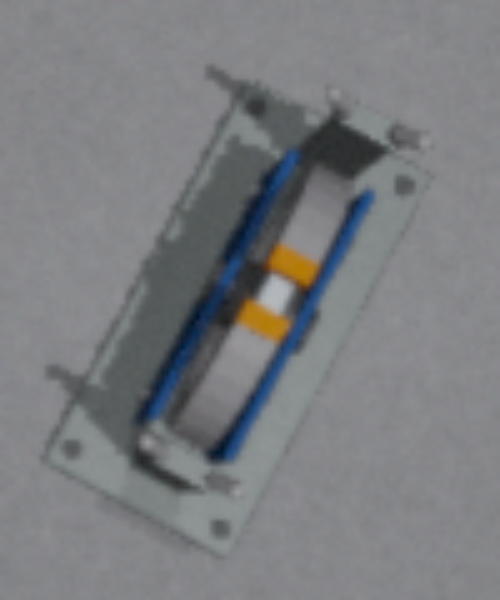

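```bash
cat > seg.py <<'E'
from h import *
def blocks(n="top",im=None):
    im=r.camera(n) if im is None else im
    h=cv2.cvtColor(im,cv2.COLOR_BGR2HSV); m=cv2.inRange(h,(8,150,90),(25,255,255))
    x0,y0,x1,y1=(335,170,375,240)
    M=np.zeros_like(m);M[y0:y1,x0:x1]=m[y0:y1,x0:x1]
    n_,l,st,c=cv2.connectedComponentsWithStats(M); k=[i for i in range(1,n_) if st[i,4]>5]
    return [(c[i],st[i,4]) for i in k]
E
python3 - <<'E'
from seg import *
b=blocks();print(b)
for p,_ in b: print(theta("top",p,.0745))
print(theta("top",np.mean([p for p,_ in b],0),.0745))
E
```

```text
[(array([353.03846154, 197.78846154]), np.int32(52)), (array([346.95652174, 208.67391304]), np.int32(46))]
(np.float64(12.3), np.float64(0.11))
(np.float64(-10.3), np.float64(0.29))
(np.float64(0.8), np.float64(0.25))
```

The notch is at the top, within about 1° (roughly 1 mm). Now the bar.

Request:
send_rows:
  commands:
    - [-0.1,0.8,0,0.04,0,0.23,-1]
    - [-0.1,0.9,0,0,0,0,-1]
    - [-0.1,0.9,-0.3,0,0,0,-1]
    - [-0.05,0.9,-0.5,0,0,0,-1]
    - [0,0.6,-0.8,0,0,0,-1]
    - [0,0,-0.9,0,0,0,-1]
    - [0,0,-0.9,0,0,0,-1]
    - [0,0,0,0,0,0,-1]

```text
time: 12.67
ee_pos: [0.578, 0.2017, 0.1428]
eef_rot: [0.183, 0.983, -0.001, 0.002]
ft_force: [-1.1, -1.2, -0.8]
width: 0.0871
```

```bash
python3 - <<'E'
from h import *
to([.5752,.2082,.0363],np.radians(69.56))
cv2.imwrite("pics/s10.png",cv2.resize(r.camera("side")[190:330,150:270],None,fx=4,fy=4))
cv2.imwrite("pics/t10.png",cv2.resize(r.camera("top")[150:250,150:250],None,fx=5,fy=5))
E
```

```text
t 12.6667 pos [0.578  0.2017 0.1428] d_norm [-0.09  0.22 -3.55] rot_norm [0.03 0.04 0.13] F [-1.1 -1.2 -0.8] w 0.08705661077813205
```

View pics/s10.png

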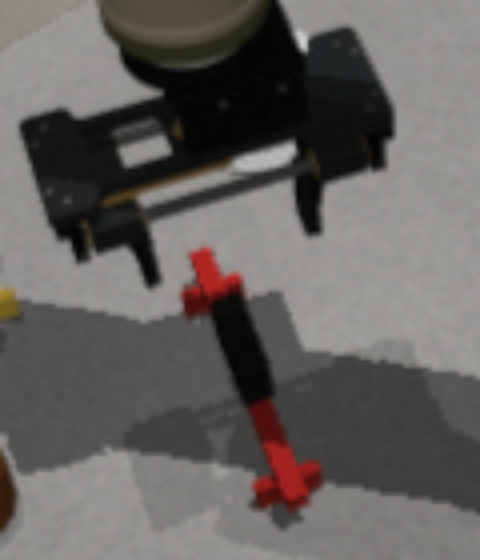

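View pics/t10.png

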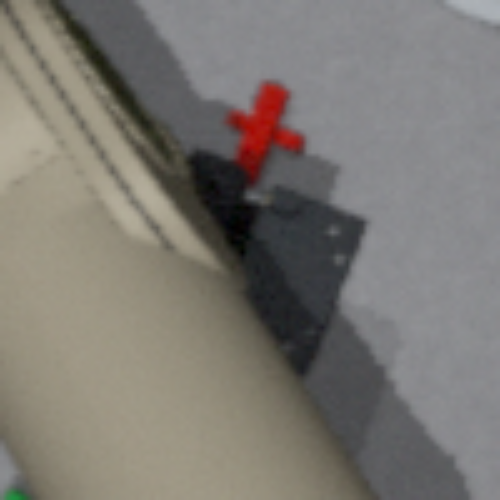

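Request:
send_rows:
  commands:
    - [-0.09,0.22,-0.4,0.03,0.04,0.13,-1]
    - [0,0,-0.7,0,0,0,-1]
    - [0,0,-0.8,0,0,0,-1]
    - [0,0,-0.8,0,0,0,-1]
    - [0,0,-0.5,0,0,0,-1]
    - [0,0,-0.2,0,0,0,0.0]

```text
time: 13.27
ee_pos: [0.5855, 0.2086, 0.0535]
eef_rot: [0.181, 0.983, 0.005, 0.011]
ft_force: [0.4, -0.6, 0.6]
width: 0.0847
```

```bash
python3 - <<'E'
from h import *
to([.5752,.2082,.0363],np.radians(69.56))
E
```

```text
t 13.2667 pos [0.5855 0.2086 0.0535] d_norm [-0.34 -0.01 -0.57] rot_norm [-0.08  0.27  0.07] F [ 0.4 -0.6  0.6] w 0.08474198058586091
```

Request:
send_rows:
  commands:
    - [-0.34,-0.01,-0.4,-0.08,0.27,0.07,0.0]
    - [0,0,-0.15,0,0,0,0.0]
    - [0,0,0,0,0,0,0.0]

```text
time: 13.52
ee_pos: [0.5757, 0.208, 0.0374]
eef_rot: [0.178, 0.984, -0.0, -0.0]
ft_force: [-0.0, 0.2, 0.4]
width: 0.068
```

```bash
python3 - <<'E'
from h import *
to([.5752,.2082,.0363],np.radians(69.56))
E
```

```text
t 13.5167 pos [0.5757 0.208  0.0374] d_norm [-0.02  0.01 -0.04] rot_norm [ 0.   -0.01  0.01] F [-0.   0.2  0.4] w 0.06801795359717863
```

Request:
send_rows:
  commands:
    - [0,0,-0.03,0,0,0,1]
    - [0,0,0,0,0,0,1]
    - [0,0,0,0,0,0,1]
    - [0,0,0,0,0,0,1]
    - [0,0,0,0,0,0,1]
    - [0,0,0,0,0,0,1]
    - [0,0,0,0,0,0,1]
    - [0,0,0,0,0,0,1]
    - [0,0,0,0,0,0,1]
    - [0,0,0,0,0,0,1]
  grip_force: 35

```text
time: 14.35
ee_pos: [0.578, 0.2087, 0.0404]
eef_rot: [0.178, 0.984, 0.001, 0.002]
ft_force: [-1.0, 0.2, 0.2]
width: 0.0203
```

```bash
python3 - <<'E'
from h import *
to([.5752,.2082,.0363],np.radians(69.56))
cv2.imwrite("pics/s11.png",cv2.resize(r.camera("side")[190:330,150:270],None,fx=4,fy=4))
E
```

```text
t 14.35 pos [0.578  0.2087 0.0404] d_norm [-0.09 -0.02 -0.14] rot_norm [-0.01  0.05  0.02] F [-1.   0.2  0.2] w 0.020275930478375753
```

View pics/s11.png

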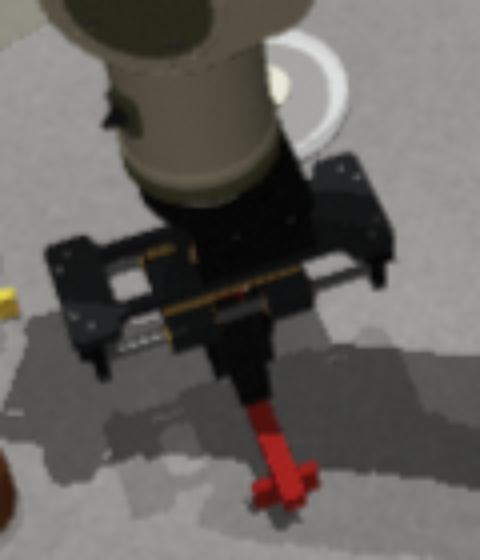

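Request:
send_rows:
  commands:
    - [0,0,0.4,0,0,0,1]
    - [0,0,0.8,0,0,0,1]
    - [0,0,0.9,0,0,0,1]
    - [0,0,0.9,0,0,0,1]
    - [0,0,0.9,0,0,0,1]
    - [0,0,0.9,0,0,0,1]
    - [0,0,0.9,0,0,0,1]
    - [0,0,0.9,0,0,0,1]
    - [0,0,0.9,0,0,0,1]
    - [0,-0.3,0.9,0,0,0,1]

```text
time: 15.23
ee_pos: [0.5679, 0.1991, 0.3005]
eef_rot: [0.175, 0.985, -0.002, -0.006]
ft_force: [1.1, 1.2, -3.1]
width: 0.0197
```

```bash
python3 - <<'E'
from h import *
to([.5641,-.1854,.285],np.radians(61.69))
E
```

```text
t 15.2333 pos [0.5679 0.1991 0.3005] d_norm [ -0.13 -12.82  -0.52] rot_norm [ 0.01 -0.15 -1.64] F [ 1.1  1.2 -3.1] w 0.019748507681754693
```

Request:
send_rows:
  commands:
    - [0,-0.5,0,0,-0.1,-0.1,1]
    - [0,-0.8,0,0,0,-0.15,1]
    - [0,-0.9,0,0,0,-0.15,1]
    - [0,-0.9,0,0,0,-0.15,1]
    - [0,-0.9,0,0,0,-0.15,1]
    - [0,-0.9,0,0,0,-0.15,1]
    - [0,-0.9,0,0,0,-0.15,1]
    - [0,-0.9,0,0,0,-0.15,1]
    - [0,-0.9,0,0,0,-0.15,1]
    - [0,-0.9,0,0,0,-0.15,1]

```text
time: 16.07
ee_pos: [0.5622, -0.0554, 0.3154]
eef_rot: [0.23, 0.973, 0.003, 0.003]
ft_force: [1.4, -0.4, -2.6]
width: 0.0197
```

```bash
python3 - <<'E'
from h import *
to([.5641,-.1854,.285],np.radians(61.69))
E
```

```text
t 16.0667 pos [ 0.5622 -0.0554  0.3154] d_norm [ 0.06 -4.33 -1.01] rot_norm [-0.05  0.08 -0.34] F [ 1.4 -0.4 -2.6] w 0.019681553346736377
```

Request:
send_rows:
  commands:
    - [0,-0.8,-0.1,-0.05,0.08,-0.1,1]
    - [0,-0.8,-0.15,0,0,-0.1,1]
    - [0.05,-0.8,-0.15,0,0,-0.1,1]
    - [0,-0.8,-0.2,0,0,0,1]
    - [0,-0.6,-0.2,0,0,0,1]
    - [0,-0.3,-0.1,0,0,0,1]
    - [0,0,0,0,0,0,1]

```text
time: 16.65
ee_pos: [0.5595, -0.1895, 0.2908]
eef_rot: [0.247, 0.969, -0.001, -0.001]
ft_force: [0.0, 0.0, -3.4]
width: 0.0197
```

```bash
python3 - <<'E'
from h import *
to([.5641,-.1854,.285],np.radians(61.69))
cv2.imwrite("pics/s12.png",cv2.resize(r.camera("side")[80:250,260:400],None,fx=4,fy=4))
cv2.imwrite("pics/t12.png",cv2.resize(r.camera("top")[130:280,280:430],None,fx=4,fy=4))
E
```

```text
t 16.65 pos [ 0.5595 -0.1895  0.2908] d_norm [ 0.15  0.14 -0.19] rot_norm [ 0.02 -0.03  0.05] F [ 0.   0.  -3.4] w 0.019691949101279558
```

View pics/s12.png

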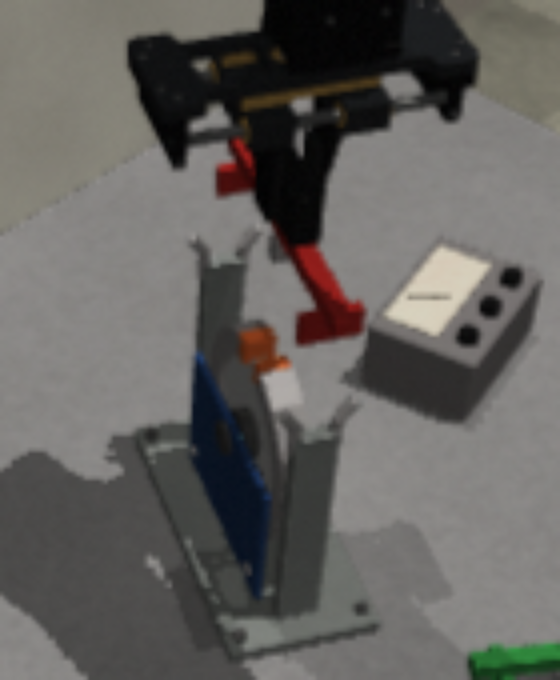

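View pics/t12.png

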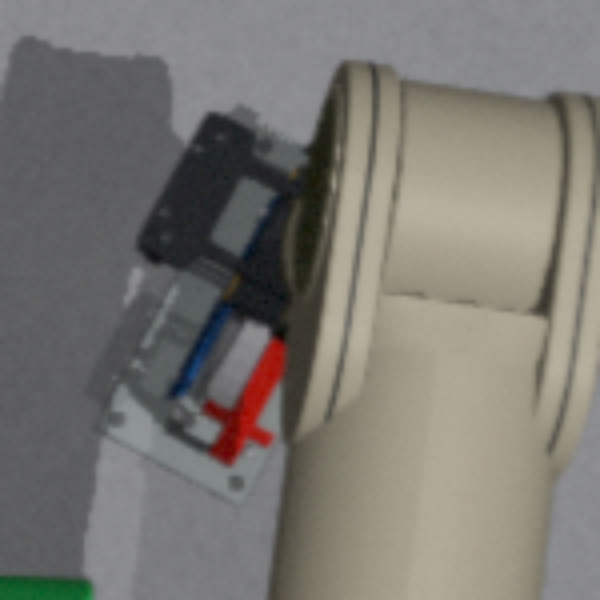

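```bash
python3 - <<'E'
from h import *
s=r.read_state(); p=s["ee_pos"]; R=Ro.from_quat(s["eef_rot"]).as_matrix(); yaw=np.arctan2(R[1,1],R[0,1])-np.pi/2; print(np.degrees(yaw))
for d in(0,-.0024,-.005):
    q=[p[0]+d*np.cos(yaw),p[1]+d*np.sin(yaw),yaw]
    z=p[2]+.0116
    L=[[-.1,0,z-.018],[-.1,.007,z-.018],[-.1,-.007,z-.018],[-.1,-.007,z-.032],[-.077,.02,z-.018],[-.081,.02,z-.052],[-.081,-.02,z-.052],[0,0,z-.05]]
    X=W(q,L); print(d,"top",((proj("top",X)-[280,130])*4+1.5).round(0).tolist()); print("side",((proj("side",X)-[260,80])*4+1.5).round(0).tolist())
E
python3 -c "
import cv2
a=cv2.imread('pics/s12.png')[220:380,260:400];cv2.imwrite('pics/s12b.png',cv2.resize(a,None,fx=4,fy=4))
a=cv2.imread('pics/t12.png')[330:490,180:310];cv2.imwrite('pics/t12b.png',cv2.resize(a,None,fx=4,fy=4))"
```

```text
-28.400080518873224
0 top [[220.0, 456.0], [208.0, 449.0], [232.0, 462.0], [229.0, 462.0], [208.0, 399.0], [198.0, 407.0], [263.0, 442.0], [302.0, 294.0]]
side [[342.0, 318.0], [331.0, 320.0], [353.0, 316.0], [351.0, 334.0], [296.0, 299.0], [294.0, 347.0], [357.0, 336.0], [281.0, 257.0]]
-0.0024 top [[218.0, 460.0], [206.0, 453.0], [230.0, 466.0], [227.0, 466.0], [205.0, 403.0], [196.0, 411.0], [261.0, 446.0], [300.0, 297.0]]
side [[344.0, 321.0], [332.0, 323.0], [355.0, 318.0], [352.0, 337.0], [297.0, 302.0], [295.0, 350.0], [358.0, 338.0], [282.0, 259.0]]
-0.005 top [[216.0, 464.0], [204.0, 458.0], [227.0, 470.0], [225.0, 470.0], [203.0, 407.0], [194.0, 415.0], [259.0, 450.0], [298.0, 302.0]]
side [[345.0, 323.0], [334.0, 326.0], [357.0, 321.0], [354.0, 340.0], [299.0, 305.0], [297.0, 353.0], [360.0, 341.0], [283.0, 262.0]]
```

View pics/s12b.png

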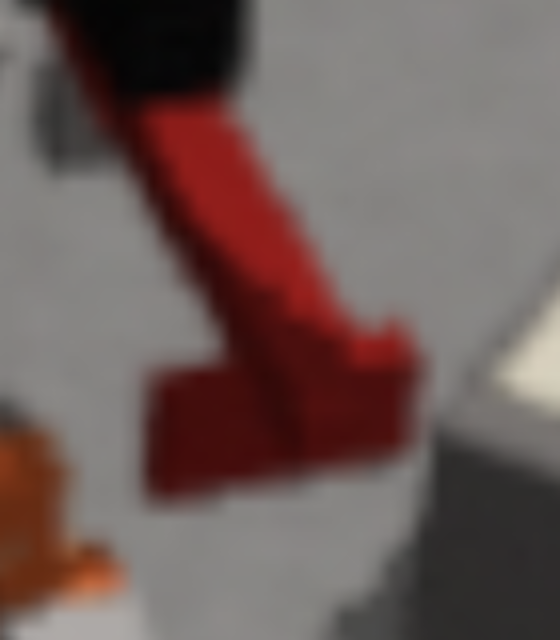

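View pics/t12b.png

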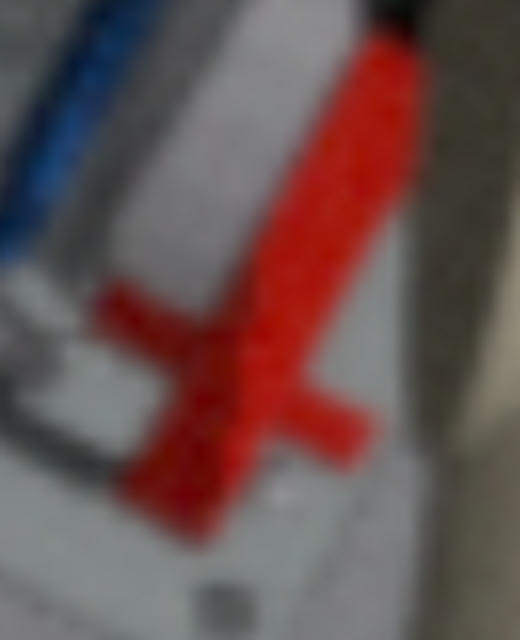

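Request:
send_rows:
  commands:
    - [0.2,0.14,-0.3,0.02,-0.03,0.05,1]
    - [0,0,-0.5,0,0,0,1]
    - [0,0,-0.5,0,0,0,1]
    - [0,0,-0.4,0,0,0,1]
    - [0,0,0,0,0,0,1]

```text
time: 17.17
ee_pos: [0.57, -0.1711, 0.2403]
eef_rot: [0.237, 0.972, 0.003, 0.003]
ft_force: [-0.1, -0.5, -3.8]
width: 0.0199
```

```bash
python3 - <<'E'
from h import *
to([.5659,-.1852,.235],np.radians(61.69))
E
```

```text
t 17.1667 pos [ 0.57   -0.1711  0.2403] d_norm [-0.14 -0.47 -0.18] rot_norm [-0.04  0.09 -0.18] F [-0.1 -0.5 -3.8] w 0.01991563453914687
```

Request:
send_rows:
  commands:
    - [-0.14,-0.45,0,-0.04,0.09,-0.18,1]
    - [0,0,0,0,0,0,1]
    - [0,0,0,0,0,0,1]

```text
time: 17.42
ee_pos: [0.5669, -0.1805, 0.2412]
eef_rot: [0.242, 0.97, 0.001, 0.0]
ft_force: [0.7, 0.1, -3.3]
width: 0.0195
```

```bash
python3 - <<'E'
from h import *
to([.5659,-.1852,.235],np.radians(61.69))
E
```

```text
t 17.4167 pos [ 0.5669 -0.1805  0.2412] d_norm [-0.03 -0.16 -0.21] rot_norm [-0.02  0.   -0.07] F [ 0.7  0.1 -3.3] w 0.019548569814854456
```

Request:
send_rows:
  commands:
    - [-0.03,-0.16,-0.1,-0.02,0,-0.07,1]
    - [0,0,0,0,0,0,1]

```text
time: 17.58
ee_pos: [0.5667, -0.1852, 0.2393]
eef_rot: [0.245, 0.97, -0.0, 0.001]
ft_force: [-0.6, 0.1, -3.0]
width: 0.0197
```

```bash
python3 - <<'E'
from h import *
to([.5659,-.1852,.235],np.radians(61.69))
cv2.imwrite("pics/s13.png",cv2.resize(r.camera("side")[110:240,280:370],None,fx=6,fy=6)[:600])
cv2.imwrite("pics/t13.png",cv2.resize(r.camera("top")[145:265,295:395],None,fx=5,fy=5))
E
```

```text
t 17.5833 pos [ 0.5667 -0.1852  0.2393] d_norm [-0.03  0.   -0.14] rot_norm [0.01 0.03 0.  ] F [-0.6  0.1 -3. ] w 0.0197490894947855
```

View pics/s13.png

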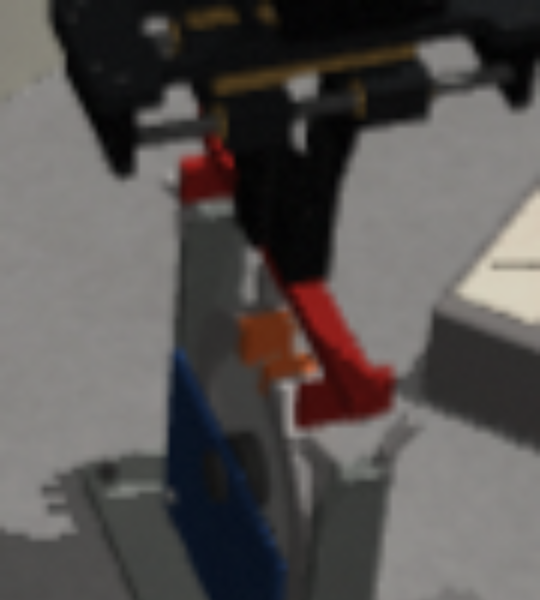

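View pics/t13.png

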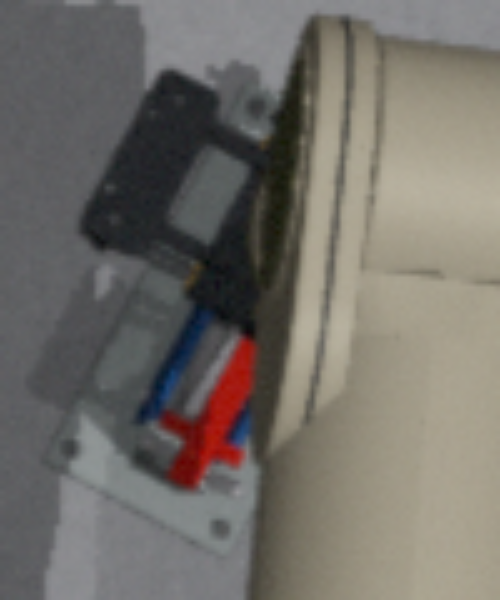

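```bash
cat >> h.py <<'E'
def ov(n,z,x0,y0,w,h,k,fn,pose=None):
    im=cv2.resize(r.camera(n)[y0:y0+h,x0:x0+w],None,fx=k,fy=k); pose=Q if pose is None else pose
    def box(cx,cy,cz,sx,sy,sz,col):
        P=np.array([[cx+a*sx/2,cy+b*sy/2,z+cz+c*sz/2] for a in(-1,1) for b in(-1,1) for c in(-1,1)])
        p=((proj(n,W(pose,P))-[x0,y0]+.5)*k-.5).round().astype(int)
        for i in range(8):
            for j in range(i):
                if bin(i^j).count("1")==1: cv2.line(im,[int(v) for v in p[i]],[int(v) for v in p[j]],col,1,cv2.LINE_AA)
    box(0,0,-.025,.2,.014,.014,(255,255,0)); box(-.077,0,-.042,.008,.04,.02,(0,255,0)); box(.077,0,-.042,.008,.04,.02,(0,255,0))
    cv2.imwrite(fn,im)
E
python3 - <<'E'
from h import *
z=r.read_state()["ee_pos"][2]+.0145
ov("side",z,300,120,70,80,8,"pics/s14.png"); ov("top",z,310,190,60,70,8,"pics/t14.png")
E
```

```text
(no output)
```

View pics/s14.png

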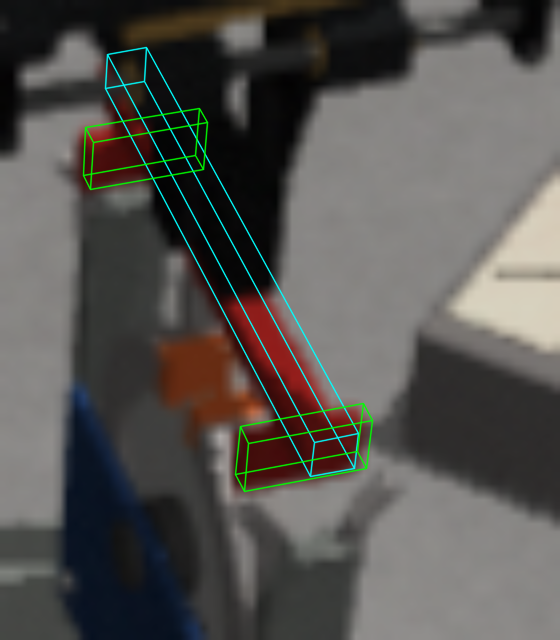

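View pics/t14.png

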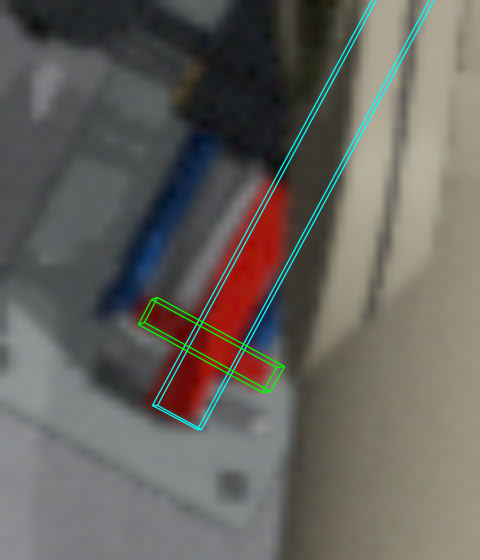

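The overlay matches within about 1 mm. Lowering in stages.

Request:
send_rows:
  commands:
    - [-0.02,0,-0.25,0.01,0.03,0,1]
    - [0,0,-0.25,0,0,0,1]
    - [0,0,-0.2,0,0,0,1]
    - [0,0,0,0,0,0,1]

```text
time: 18.12
ee_pos: [0.5663, -0.1839, 0.2165]
eef_rot: [0.244, 0.97, 0.0, 0.0]
ft_force: [-0.6, 0.8, -3.5]
width: 0.0196
```

```bash
python3 - <<'E'
from h import *
to([.5662,-.1852,.1985],np.radians(61.69))
E
```

```text
t 18.1167 pos [ 0.5663 -0.1839  0.2165] d_norm [-0.   -0.04 -0.6 ] rot_norm [-0.01  0.   -0.02] F [-0.6  0.8 -3.5] w 0.019637479744917117
```

Request:
send_rows:
  commands:
    - [0,-0.04,-0.15,0,0,-0.02,1]
    - [0,0,-0.15,0,0,0,1]
    - [0,0,-0.1,0,0,0,1]
    - [0,0,0,0,0,0,1]

```text
time: 18.45
ee_pos: [0.5661, -0.1852, 0.2024]
eef_rot: [0.245, 0.97, 0.0, -0.0]
ft_force: [0.6, 0.0, -3.4]
width: 0.0201
```

```bash
python3 - <<'E'
from h import *
to([.5662,-.1852,.1985],np.radians(61.69))
z=r.read_state()["ee_pos"][2]+.0145
ov("side",z,300,120,70,80,8,"pics/s15.png")
E
```

```text
t 18.45 pos [ 0.5661 -0.1852  0.2024] d_norm [ 0.    0.   -0.13] rot_norm [-0.01 -0.01  0.  ] F [ 0.6  0.  -3.4] w 0.0201015222041491
```

View pics/s15.png

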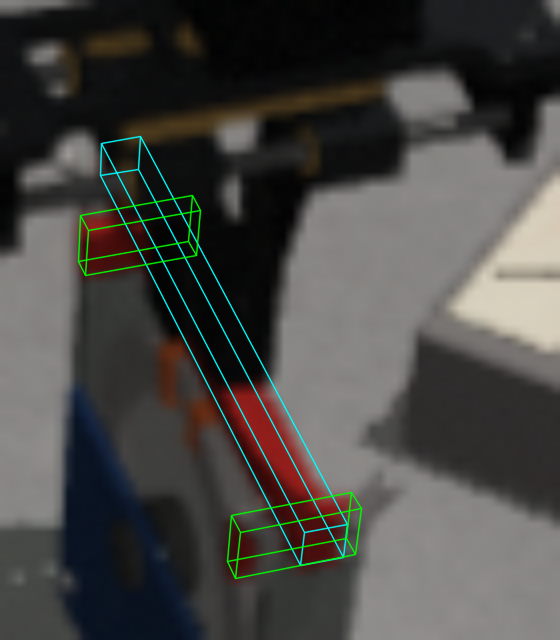

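No contact yet, and already below the riding height, so the tooth is entering the notch. Lowering to seat it.

Request:
send_rows:
  commands:
    - [0,0,-0.08,0,0,0,1]
    - [0,0,-0.08,0,0,0,1]
    - [0,0,-0.04,0,0,0,1]
    - [0,0,0,0,0,0,1]

```text
time: 18.83
ee_pos: [0.5669, -0.1853, 0.2018]
eef_rot: [0.245, 0.97, -0.001, 0.002]
ft_force: [0.2, 0.2, -2.2]
width: 0.0196
```

```bash
python3 - <<'E'
from h import *
to([.5662,-.1852,.1985],np.radians(61.69))
E
```

```text
t 18.8333 pos [ 0.5669 -0.1853  0.2018] d_norm [-0.02  0.   -0.11] rot_norm [0.02 0.03 0.01] F [ 0.2  0.2 -2.2] w 0.019618474945439526
```

Request:
send_rows:
  commands:
    - [0,0,-0.1,0,0,0,1]
    - [0,0,-0.12,0,0,0,1]

```text
time: 19.0
ee_pos: [0.5673, -0.1854, 0.2011]
eef_rot: [0.245, 0.97, -0.001, 0.003]
ft_force: [-20.9, 4.9, 38.1]
width: 0.0197
```

```bash
python3 - <<'E'
from h import *
to([.5662,-.1852,.1985],np.radians(61.69))
cv2.imwrite("pics/s16.png",cv2.resize(r.camera("side")[120:200,300:370],None,fx=8,fy=8))
E
```

```text
t 19.0 pos [ 0.5673 -0.1854  0.2011] d_norm [-0.04  0.01 -0.09] rot_norm [0.05 0.07 0.01] F [-20.9   4.9  38.1] w 0.01966871302386053
```

View pics/s16.png

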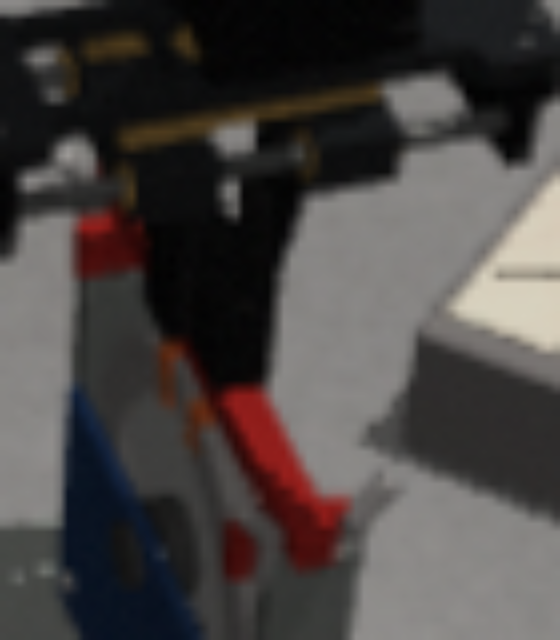

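Firm contact at TCP z 0.201, which matches home with the offset measured at the grasp. I'll unload a little, then check with the camera before letting go.

Request:
send_rows:
  commands:
    - [-0.04,0.01,0.05,0.03,0.05,0,1]
    - [0,0,0,0,0,0,1]

```text
time: 19.22
ee_pos: [0.5664, -0.1852, 0.2044]
eef_rot: [0.245, 0.97, -0.001, 0.002]
ft_force: [-0.3, 0.4, -3.9]
width: 0.0199
```

```bash
python3 - <<'E'
from h import *
to([.5662,-.1852,.1985],np.radians(61.69))
ov("side",.213,300,120,70,80,8,"pics/s17.png")
E
```

```text
t 19.2167 pos [ 0.5664 -0.1852  0.2044] d_norm [-0.01  0.   -0.2 ] rot_norm [0.04 0.04 0.01] F [-0.3  0.4 -3.9] w 0.019871885939098163
```

View pics/s17.png

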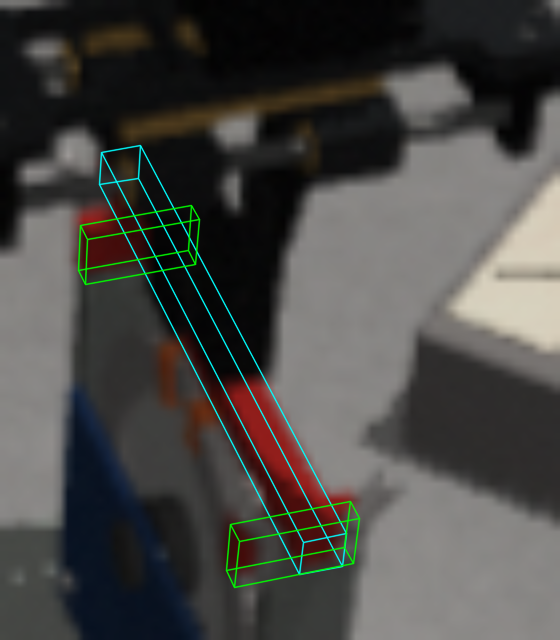

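Request:
send_rows:
  commands:
    - [-0.01,0,-0.08,0.04,0.04,0.01,1]
    - [0,0,-0.07,0,0,0,1]
    - [0,0,-0.02,0,0,0,1]

```text
time: 19.52
ee_pos: [0.5664, -0.1851, 0.2013]
eef_rot: [0.244, 0.97, -0.0, 0.0]
ft_force: [-1.0, -0.4, 0.7]
width: 0.02
```

```bash
python3 - <<'E'
from h import *
to([.5662,-.1852,.1985],np.radians(61.69))
ov("side",.213,300,120,70,80,8,"pics/s18.png")
E
```

```text
t 19.5167 pos [ 0.5664 -0.1851  0.2013] d_norm [-0.01 -0.   -0.09] rot_norm [ 0.    0.01 -0.  ] F [-1.  -0.4  0.7] w 0.019982911588625044
```

View pics/s18.png

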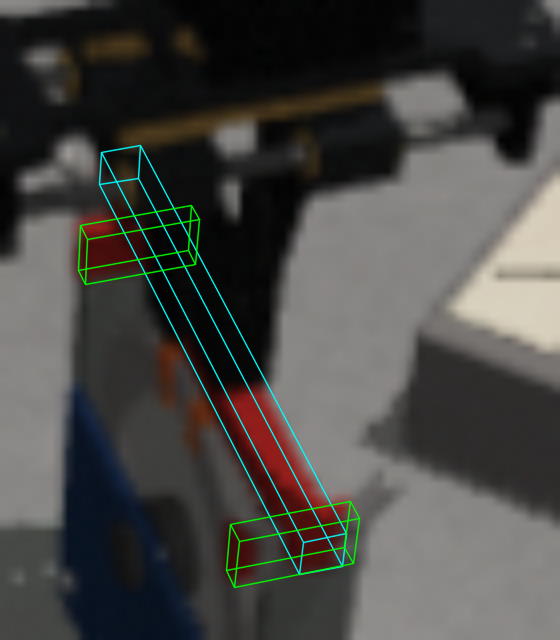

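The bar is carried at about 0.7 N with a level tool, and matches the home overlay closely. Releasing.

Request:
send_rows:
  commands:
    - [0,0,0,0,0,0,0.2]
    - [0,0,0,0,0,0,0.2]
    - [0,0,0,0,0,0,0.0]
    - [0,0,0,0,0,0,-0.2]
    - [0,0,0,0,0,0,-0.4]
    - [0,0,0,0,0,0,-0.4]

```text
time: 20.07
ee_pos: [0.5669, -0.1852, 0.1996]
eef_rot: [0.244, 0.97, 0.0, -0.0]
ft_force: [0.6, -0.7, -0.6]
width: 0.0519
```

Request:
send_rows:
  commands:
    - [0,0,0.3,0,0,0,-1]
    - [0,0,0.6,0,0,0,-1]
    - [0,0,0.9,0,0,0,-1]
    - [0,0,0.9,0,0,0,-1]
    - [0,0,0.9,0,0,0,-1]

```text
time: 20.48
ee_pos: [0.5631, -0.1844, 0.3067]
eef_rot: [0.244, 0.97, 0.001, -0.006]
ft_force: [1.0, -0.3, -0.7]
width: 0.0833
```

Request:
send_rows:
  commands:
    - [0,0.5,0.3,0,0,0,-1]
    - [0,0.8,0,0,0,0,-1]
    - [0,0.8,0,0,0,0,-1]
    - [0,0.8,0,0,0,0,-1]
    - [0,0.8,0,0,0,0,-1]
    - [0,0.8,0,0,0,0,-1]
    - [0,0.8,0,0,0,0,-1]
    - [0,0.8,0,0,0,0,-1]
    - [0,0.8,0,0,0,0,-1]
    - [0,0,0,0,0,0,-1]

```text
time: 21.32
ee_pos: [0.5622, 0.0352, 0.3282]
eef_rot: [0.245, 0.97, 0.002, 0.001]
ft_force: [-0.1, 1.1, 0.3]
width: 0.0866
```

```bash
python3 - <<'E'
from h import *
ov("side",.213,290,130,80,75,8,"pics/s19.png");ov("top",.213,300,150,90,110,5,"pics/t19.png")
cv2.imwrite("pics/s20.png",cv2.resize(r.camera("side")[130:205,290:370],None,fx=8,fy=8))
t=r.camera("top");cv2.imwrite("pics/t20.png",cv2.resize(t[150:260,300:390],None,fx=5,fy=5));cv2.imwrite("pics/tf.png",t)
E
```

```text
(no output)
```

View pics/s19.png

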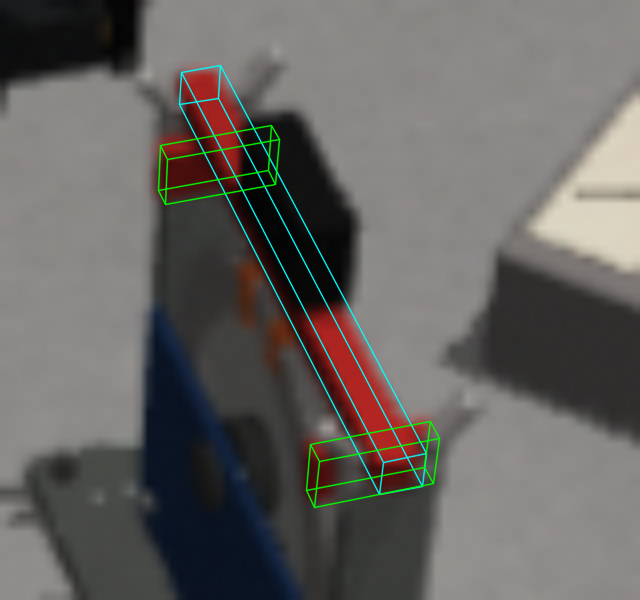

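View pics/t19.png

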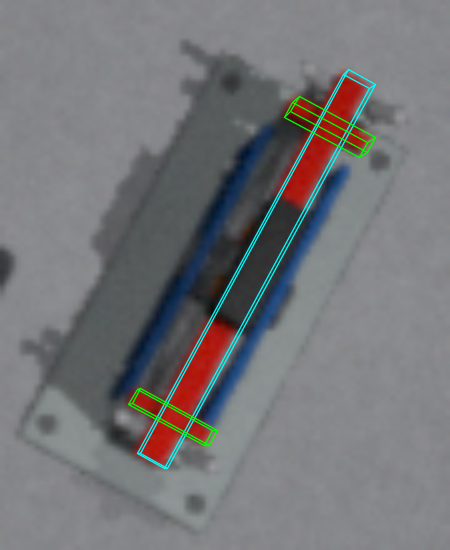

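View pics/s20.png

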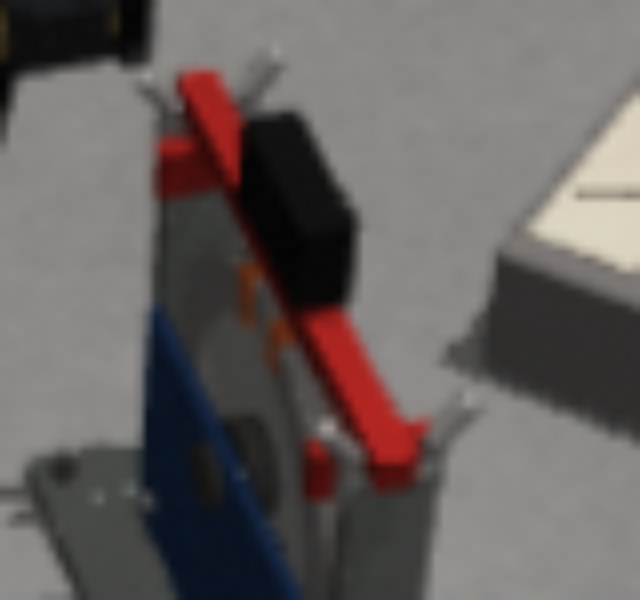

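View pics/tf.png

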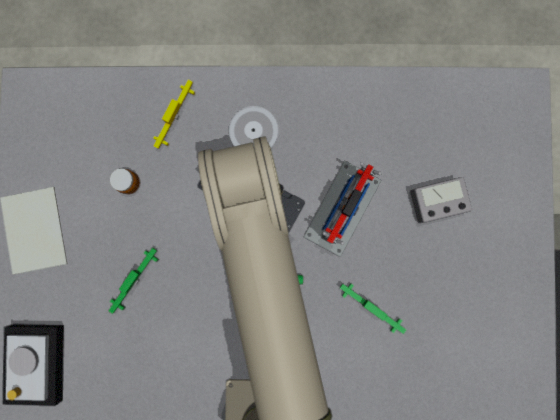

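```bash
python3 - <<'E'
from h import *
s=r.read_state();print(s["time"],s["ft_force"].round(1),abs(s["joint_vel"]).max())
o=[]
r.close_job()
E
```

```text
21.5167 [ 0.3 -0.7 -0.2] 0.011619073457535165
the job is handed in; nothing more can be done
```

The job is done and handed in at 21.5 s: the notch stands at the top and the red lock bar lies in both forks, with the gripper clear of it.

**Wheel:** I turned it in four pinch-and-lead strokes. With the arm moved away, the orange blocks in the top view put the notch about 0.8° past top. That is roughly 1 mm, inside the tooth's 3 mm of play each side.

**Lock bar:** I lowered the bar past the height at which the tooth would ride on the rim. It met firm contact at tool-tip (TCP) height 0.201 m, which is home going by the offset measured at the grasp. That press briefly reached 38 N vertically and about 21 N sideways on the wrist. I backed off, lowered again to about 1 N, and released.

**Last checks:**
- **Seating:** in both views the bar lies between the prongs at both ends, level, with its feet inside the posts. It matches the drawn home position to about 1–2 mm.
- **Bystanders:** in the last top picture the reel, jar, meter and the green and yellow look-alikes look unmoved. The screwdriver was mostly hidden by the arm there, and I did not check it again.

**Limits:** the tooth hides the notch once it is in, so "fully home" rests on the bar's height and the contact, not on seeing it. The grasp offset had two readings about 3 mm apart. I went with the one the contact height supported.

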